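# Seat the round-bottom flasks in their heating blocks

### The arm

A 6-joint arm with a two-finger parallel gripper is mounted at the origin on a cart in front of the work surface, level with it; the furniture and walls round the work are solid. World frame = base frame: x ahead of the robot, y to its left, z up, the work surface at z = 0. Lengths are in m, angles in degrees, forces in N, time in s.
With the tool pointing down it reaches from about 0.4 to 0.825 m from the base axis. Payload 7 kg.
Tool frame: the origin (TCP) lies at the very end of the fingers, on their centre line; the grasp point (between the pads) lies 19 mm behind it (r.hold_point_z is the distance from the TCP to the grasp point, in m); z points along the fingers, y is the direction in which the jaws open and shut (so a half turn about z gives the same grasp; the last joint's range is limited). The gripper opens to 88 mm and grips with 3 to 60 N. Pads are 19 mm wide; open, the fingers measure 130 mm over their backs; the gripper's body (78 mm by 193 mm) begins 47 mm behind the grasp point.
Start: joints at [92.08, 20.546, 0.682, 0, -70.136, -16.507], TCP at [0.168, 0.654, 0.198] pointing down, gripper open.
Joint ranges: [-176.03, 176.03], [-82.01, 121.73], [-58.28, 71.71], [-173.87, 95.51], [-174.79, -0.11], [-173.66, 173.66]. Speed limits (degrees/s): [136.94, 136.94, 172.46, 180, 180, 180].

### API

Orientations are given as [roll, pitch, yaw] about the fixed x, y, z axes, in that order (R = Rz(yaw) Ry(pitch) Rx(roll)).
In Python, from plant import r gives the robot as it stands. The module is installed in compiled form; this text tells all that it offers.
- The arm moves only by the shell command python3 -m inch 'ROWS' [FORCE]. ROWS is text: rows parted by semicolons, each of 7 numbers parted by spaces: the shift along the tool's x, y, z in m, then the turn, a rotation vector about the tool's x, y, z in rad, then the opening, from 0 (shut) to 1 (fully open). In form: tx ty tz ax ay az jaw; .... A call has 1 to 20 rows; each row shifts and turns the commanded pose from where the row before left it, along the tool's axes as they then stand; what a row does not reach is not made up. A row lasts 1/12 s, in which the tool goes at most 41.7 mm and 7.16 degrees, less where a joint would pass 70% of its speed; a pose out of reach is approached as far as the arm can. A call with a gripper value outside its range is refused whole. The fingers move at their own pace and stop on an object; FORCE is the grip in N (left out, the last holds). Time passes only in rows, so rows that do not move let the fingers close. It gives the time, the measured TCP pose, the force and the opening at its end, in the units of the state.
- r.get_state(): the state, without advancing time (a new reading comes with each control period).
- r.capture(name): name is "scene" or "top" or "wrist"; returns the picture (400x640x3 uint8, red, green, blue); there is no depth.
- r.camera_params(name): a dict with "vfov" (degrees; the focal length in pixels is half the picture's height over the tangent of half this angle, whatever the lens; pixels are square), "cx", "cy" (the principal point, pixels), "R" (3x3) and "t" (3): a world point X has camera coordinates R X + t. Camera axes: x right, y down, z forward; pixel columns grow to the right and rows downward; lengths in m; the calibration is good to about 2 mm. A picture is of the moment at which its call begins: read the wrist's pose just before it. camera_params takes no time and is no camera call; for the wrist camera it gives the pose at the moment of the call.
- r.close_job(): hands the job in, once; it reports no verdict.
Trained networks look in the newest picture that a camera, given by its name, has taken for a name from the list of things; names that differ only in an ending like _2 or _b are one class to them, and where a whole thing is asked for, a point or a joint stands for the part that bears it (a point fixed in the world has none). Each returns a list of dicts, best first, with "p" (0 to 1); they miss things now and then, are a little off and sometimes report something else, mostly with a low value. They report only what shows in the picture. A call takes as long as a camera call. They do not tell look-alikes from the thing itself.
- r.recognise(target, camera): "xy" ([column, row] in pixels, amid what is visible of it).
The state is a dict: "time_s": time; "joints": joint angles; "qd": joint speeds; "joint_torque": joint torques, N m; "tcp_pos": TCP position; "eef_rot": TCP orientation; "contact_force": force on the tool from outside, world axes, zero at the start; "moment": the same for the moment, N m; "gripper_width": finger opening in m.
Only numpy, scipy, OpenCV 4.12 (cv2) and the standard library are available. Lean on these libraries where they do the work, as an engineer would, in place of code of your own. Each camera call takes 0.05 s, during which the arm holds its last target.

### The job

Get the three-place hotplate ready for a run: take the three amber round-bottom flasks off their cork rings and seat each one, gently and upright, in the bowl that fits its bulb - the large and the medium flask straight in the two bright blocks, and the small flask in the dark reducing insert, which you first drop into the pocket of the dark block until its collar lies flat. Do not lay a flask over, and leave the blue-capped jar and the glass beaker where they stand.

Things in the scene. Friction and masses are not known exactly. Their poses are not given: they have to be found in the camera images.
- flask_large: large amber glass round-bottom flask, flat dark-red stopper, 160 g, weight low. Bulb 85 mm diameter, origin at the BULB'S CENTRE, z up the neck. Neck 27 mm thick, rim 96 mm above origin, stopper top 108; take the neck from above. Starts upright in a fixed tan cork ring (101 mm wide, 24 tall). Belongs in the large bright block: seated, origin 61 mm above the block's origin, on its axis.
- flask_medium: medium amber glass round-bottom flask, flat dark-red stopper, 100 g, weight low. Bulb 64 mm diameter, origin at the BULB'S CENTRE, z up the neck. Neck 27 mm thick, rim 78 mm above origin, stopper top 90; take the neck from above. Starts upright in a fixed tan cork ring (80 mm wide, 20 tall). Belongs in the medium bright block: seated, origin 48 mm above the block's origin, on its axis.
- flask_small: small amber glass round-bottom flask, flat dark-red stopper, 70 g, weight low. Bulb 51 mm diameter, origin at the BULB'S CENTRE, z up the neck. Neck 23 mm thick, rim 66 mm above origin, stopper top 78; take the neck from above. Starts upright in a fixed tan cork ring (67 mm wide, 18 tall). Belongs in the insert in the dark block: seated, origin 48 mm above the insert's origin, on its axis.
- insert: loose dark round reducing insert, 110 g: tapered spigot (28 mm wide at the foot, 48 at 16 mm up), then a collar 62 mm wide, 16 to 32 mm above the foot, its top hollowed (bowl 40 wide, 10 deep) for the small flask. Origin: centre of foot. Take it across the collar from above. Belongs in the dark block, collar flat on its top (origin 12 mm above the block's); fingertips must stay above that top.
- block_large: bright aluminium heating block, a disc of 96 mm diameter and 34 mm tall, fixed on a place of the hotplate; in its top a round bowl 65 mm across that fits the large flask's bulb. Origin at the centre of its underside, z up.
- block_medium: bright aluminium heating block, a disc of 80 mm diameter and 28 mm tall, fixed on a place of the hotplate; in its top a round bowl 50 mm across that fits the medium flask's bulb. Origin at the centre of its underside, z up.
- block_carrier: dark anodised carrier block, a disc of 80 mm diameter and 28 mm tall, fixed on a place of the hotplate; in its top a plain flat-bottomed pocket 52 mm across and 18 mm deep that takes the insert's spigot (2 mm play all round at its widest). Origin at the centre of its underside, z up.
- hotplate: fixed stirring hotplate, a white box 400 mm long (its y), 150 mm deep (its x) and 45 mm tall with a grey top, three places 125 mm apart in a row along its y, one block on each, and three black knobs that stand 15 mm out of its front (-x side; not to be used). Origin at the centre of its underside, z up.
- jar: bystander: a loose white sample jar with a blue cap, 42 mm in diameter, 62 mm tall, origin at the centre of its underside.
- beaker: bystander: a loose empty glass beaker, 74 mm across (81 mm over the spout), 96 mm tall, origin at the centre of its underside.
Mind the look-alikes: they are no part of the job. What is shaped like the flask_medium but turquoise is not meant. Leave any red look-alike of the insert alone.

How it is judged:
By the outcome, as a careful person would: the job done as asked, in the order asked, and still so for the second after the job is handed in, with the robot touching nothing.
It also fails if it takes over 120 s, if anything falls off the work surface, if the arm or the gripper's body presses on something with over 40 N, if the wrist force passes 120 N, or if a joint passes its speed limit or range.

## Working session

There is one attempt and no reset: what is moved stays moved. The work goes in short steps, Python scripts to look and compute and a shell command to move; the robot and the scene stay as the last step left them, time stands still between calls to the robot, and variables do not carry over. Pictures are saved under pics/ and viewed, and the job is handed in when it is done.

```bash
mkdir -p pics; python3 - <<'E'
from plant import r
import cv2
s=r.get_state();print(s)
for n in ["scene","top","wrist"]:
    im=r.capture(n);cv2.imwrite(f"pics/{n}0.png",im[:,:,::-1]);p=r.camera_params(n);print(n,p)
    for t in ["flask_large","flask_medium","flask_small","insert","block_large","block_medium","block_carrier","hotplate","jar","beaker"]:
        if n=="wrist":continue
        print(t,[(d["xy"],round(d["p"],2)) for d in r.recognise(t,n)][:4])
E
```

```text
{'time_s': 0.0, 'joints': array([ 9.20790283e+01,  2.05919399e+01,  6.34090727e-01, -2.32292727e-02,
       -7.01367348e+01, -1.65061557e+01]), 'qd': array([-0.00923989,  0.03864083, -0.04631554, -0.03244739,  0.02647873,
       -0.06778608]), 'joint_torque': array([ 9.10825838e-04, -5.82715559e+01,  2.93052864e+01,  6.99683726e+00,
        6.99693774e-03, -1.61065159e-04]), 'tcp_pos': array([0.16805982, 0.65317641, 0.19740967]), 'eef_rot': array([ 1.79903109e+02, -5.93906610e-03, -1.44350331e+01]), 'contact_force': array([-0.06041823, -0.42773963,  0.29103851]), 'moment': array([ 0.03656051,  0.00129282, -0.037289  ]), 'gripper_width': 0.087715890781253}
scene {'vfov': 42.78731958397321, 'cx': 321.48454629459684, 'cy': 202.6569399322126, 'R': array([[ 0.82103457, -0.57085261, -0.00543372],
       [-0.31561547, -0.44596479, -0.83755733],
       [ 0.47569855,  0.68937849, -0.54632242]]), 't': array([-0.40910872,  0.23682187,  1.04696926])}
flask_large [([243.5, 173.8], 0.97)]
flask_medium [([319.0, 232.0], 0.63), ([367.8, 319.2], 0.59), ([274.0, 206.4], 0.44)]
flask_small [([273.6, 20
[... 610 characters left out ...]
4), ([353.1, 215.4], 0.73)]
flask_small [([290.2, 227.8], 0.88)]
insert [([406.8, 216.8], 0.85), ([451.7, 205.3], 0.83), ([192.8, 185.7], 0.71)]
block_large [([317.6, 151.8], 0.6)]
block_medium [([367.8, 142.1], 0.91), ([328.3, 166.3], 0.15)]
block_carrier [([272.4, 158.9], 0.81)]
hotplate [([327.4, 167.8], 0.55)]
jar [([455.4, 171.0], 0.73)]
beaker [([192.3, 184.2], 0.77)]
wrist {'vfov': 61.6120676135323, 'cx': 321.4093678654373, 'cy': 201.28642958306756, 'R': array([[-2.48692539e-01, -9.68582476e-01,  9.65516041e-05],
       [-9.27207027e-01,  2.38097830e-01,  2.89130683e-01],
       [-2.80069901e-01,  7.18151203e-02, -9.57289632e-01]]), 't': array([ 0.67493747, -0.03616902,  0.39093854])}
```

View pics/scene0.png

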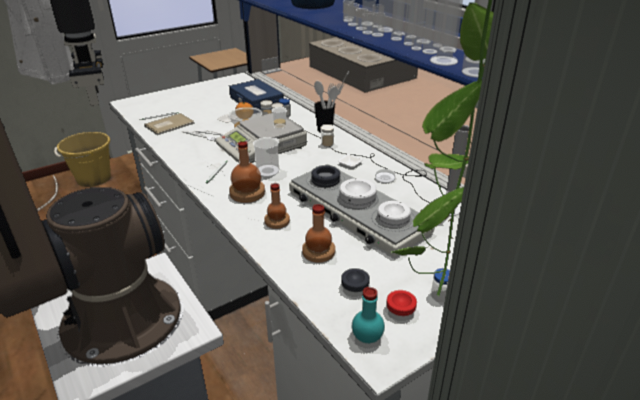

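View pics/top0.png

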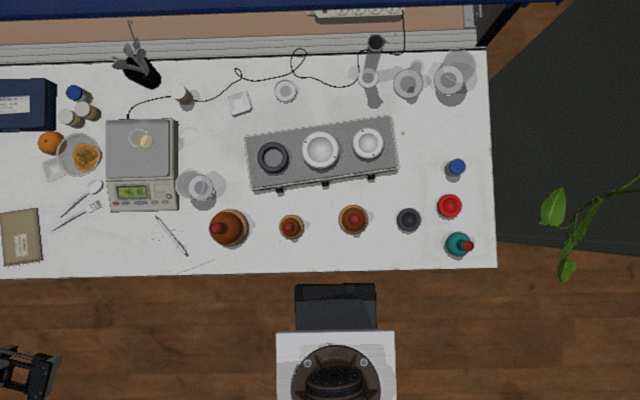

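View pics/wrist0.png

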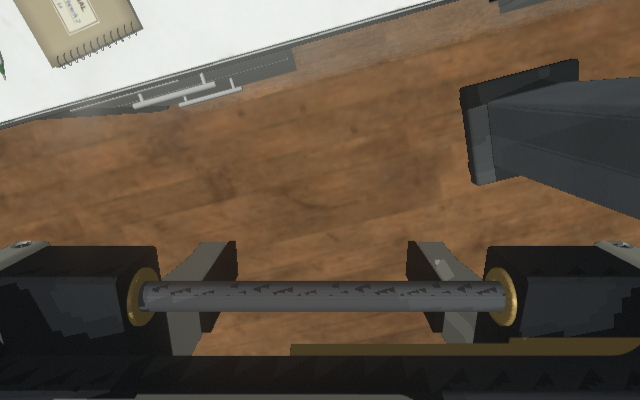

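The overview shows the amber flasks in the top view at about (228,228) large, (290,227) small and (353,218) medium, with the dark insert at (408,218). The carrier is at (272,157), the large block at (320,150) and the medium block at (368,143). The red and turquoise look-alikes are at (449,205) and (459,243).

```bash
cat > h.py <<'E'
import numpy as np
from plant import r
def plane(name,xy,z,p=None):
    p=p or r.camera_params(name); f=200/np.tan(np.radians(p["vfov"]/2))
    R=np.array(p["R"]);t=np.array(p["t"]);d=R.T@np.array([(xy[0]-p["cx"])/f,(xy[1]-p["cy"])/f,1]);c=-R.T@t
    return (c+d*(z-c[2])/d[2])
def proj(name,X,p=None):
    p=p or r.camera_params(name); f=200/np.tan(np.radians(p["vfov"]/2))
    q=np.array(p["R"])@np.array(X)+np.array(p["t"]);return np.array([p["cx"]+f*q[0]/q[2],p["cy"]+f*q[1]/q[2]])
E
python3 - <<'E'
from h import *
import cv2
im=cv2.imread("pics/top0.png")
cv2.imwrite("pics/topc.png",cv2.resize(im[110:260,205:475],None,fx=2.9,fy=2.9,interpolation=cv2.INTER_CUBIC))
hs=cv2.cvtColor(im,cv2.COLOR_BGR2HSV)
m=(((hs[...,0]<6)|(hs[...,0]>172))&(hs[...,1]>130)&(hs[...,2]>50)).astype(np.uint8)
n,l,st,c=cv2.connectedComponentsWithStats(m)
for i in range(1,n):
    if st[i,4]>15: print(st[i],c[i])
for nm,xy,z in [("insert",(407.5,218),.032),("carrier",(272.4,157.5),.073),("large",(320,149.5),.079),("medium",(368,142.5),.073),("jar",(455.4,169),.05)]:
    print(nm,plane("top",xy,z).round(4), proj("scene",plane("top",xy,z)).round(1))
E
```

```text
[438 194  24  23 423] [449.20330969 205.26713948]
[349 214  12  11  96] [354.59375    218.67708333]
[210 223  11  11  96] [214.58333333 227.94791667]
[283 223   9   9  67] [287.20895522 226.89552239]
[463 241  10  10  85] [467.55294118 245.36470588]
insert [ 0.4482 -0.2009  0.032 ] [355.4 275.8]
carrier [0.6135 0.1486 0.073 ] [324.9 172. ]
large [0.6297 0.0245 0.079 ] [357.6 187.6]
medium [ 0.6453 -0.0998  0.073 ] [394.2 209.4]
jar [ 0.5727 -0.3276  0.05  ] [440.1 279.4]
```

View pics/topc.png

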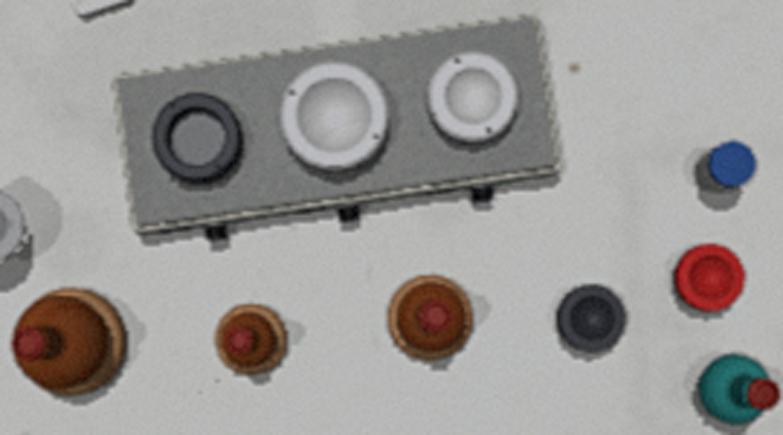

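```bash
python3 - <<'E'
from h import *
import cv2
im=cv2.imread("pics/scene0.png")
cv2.imwrite("pics/scenec.png",cv2.resize(im[130:330,215:445],None,fx=3.4,fy=3,interpolation=cv2.INTER_CUBIC))
hs=cv2.cvtColor(im,cv2.COLOR_BGR2HSV)
m=(((hs[...,0]<6)|(hs[...,0]>172))&(hs[...,1]>130)&(hs[...,2]>50)).astype(np.uint8)
n,l,st,c=cv2.connectedComponentsWithStats(m)
for i in range(1,n):
    if st[i,4]>15: print(st[i],c[i])
def tri(a,b):
    ab=[]
    for n,xy in(("top",a),("scene",b)):
        p=plane(n,xy,0);q=plane(n,xy,.3);ab.append((p,(q-p)/np.linalg.norm(q-p)))
    A=sum(np.eye(3)-np.outer(d,d) for p,d in ab);B=sum((np.eye(3)-np.outer(d,d))@p for p,d in ab)
    X=np.linalg.solve(A,B);return X,[np.linalg.norm(np.cross(X-p,d)) for p,d in ab]
for nm,a in [("L",(214.6,228)),("M",(354.6,218.7)),("S",(287.2,226.9))]:
    for z in(.10,.12,.14,.16): print(nm,z,plane("top",a,z).round(4),proj("scene",plane("top",a,z)).round(1))
E
```

```text
[238 142   9   6  34] [242.29411765 143.88235294]
[271 184   8   6  37] [274.56756757 186.21621622]
[313 205  11   8  73] [318.09589041 208.01369863]
[363 287  14  12 127] [369.11811024 292.56692913]
[387 291  29  25 599] [401.02337229 302.67445743]
L 0.1 [0.4353 0.2933 0.1   ] [241.5 160.7]
L 0.12 [0.4353 0.2878 0.12  ] [241.7 155. ]
L 0.14 [0.4354 0.2822 0.14  ] [242.1 149.2]
L 0.16 [0.4355 0.2767 0.16  ] [242.4 143.2]
M 0.1 [ 0.4494 -0.058   0.1   ] [318.2 218.9]
M 0.12 [ 0.4492 -0.0571  0.12  ] [317.8 211.5]
M 0.14 [ 0.449  -0.0562  0.14  ] [317.4 203.9]
M 0.16 [ 0.4488 -0.0552  0.16  ] [317.  196.3]
S 0.1 [0.4333 0.1108 0.1   ] [274.6 189.4]
S 0.12 [0.4334 0.1086 0.12  ] [274.6 182.9]
S 0.14 [0.4335 0.1065 0.14  ] [274.6 176.2]
S 0.16 [0.4336 0.1043 0.16  ] [274.7 169.4]
```

View pics/scenec.png

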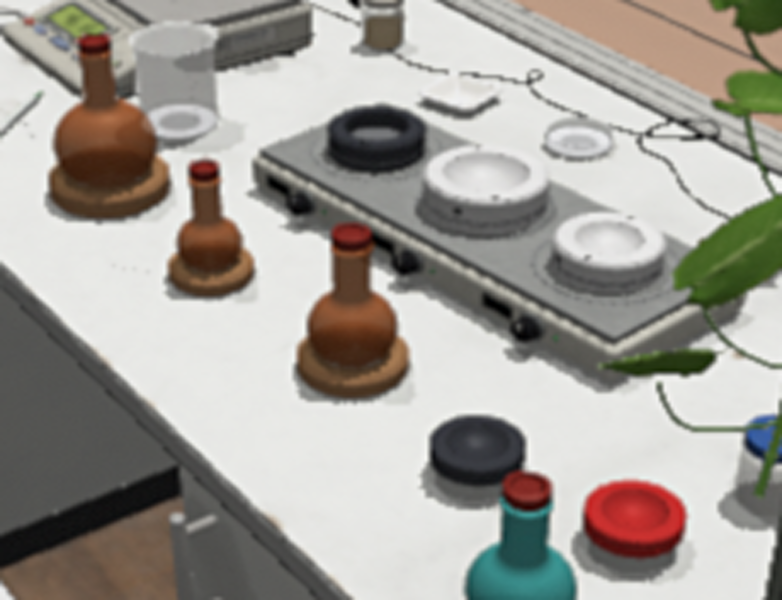

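```bash
python3 -m inch '0 0 -0.01 0 0 0.12 1; 0 0 -0.01 0 0 0.12 1; 0 0 -0.01 0 0 0.12 1; 0 0 -0.01 0 0 0.12 1; 0 0 -0.01 0 0 0.12 1; 0 0 -0.01 0 0 0.12 1; 0 0 -0.01 0 0 0.12 1; 0 0 -0.01 0 0 0.12 1; 0 0 -0.01 0 0 0.12 1; 0 0 -0.01 0 0 0.12 1; 0 0 0 0 0 0.119 1'
```

```text
time_s: 2.07
tcp_pos: [0.1685, 0.6545, 0.3009]
eef_rot: [-180.0, 0.2, -90.3]
contact_force: [-0.3, 0.4, 0.6]
gripper_width: 0.0876
```

```bash
python3 -m inch '0.034 -0.0227 0 0 0 0 1; 0.034 -0.0227 0 0 0 0 1; 0.034 -0.0227 0 0 0 0 1; 0.034 -0.0227 0 0 0 0 1; 0.034 -0.0227 0 0 0 0 1; 0.034 -0.0227 0 0 0 0 1; 0.034 -0.0227 0 0 0 0 1; 0.034 -0.0227 0 0 0 0 1; 0.034 -0.0227 0 0 0 0 1; 0.034 -0.0227 0 0 0 0 1; 0.034 -0.0227 0 0 0 0 1; 0.034 -0.0227 0 0 0 0 1; 0 0 0 0 0 0 1; 0 0 0 0 0 0 1; 0 0 0 0 0 0 1'
cat > look.py <<'E'
import sys,cv2
from h import *
p=r.camera_params("wrist");im=r.capture("wrist");cv2.imwrite(f"pics/{sys.argv[1]}.png",im[:,:,::-1])
import json;json.dump({k:np.array(v).tolist() for k,v in p.items()},open(f"pics/{sys.argv[1]}.json","w"))
s=r.get_state();print(s["time_s"],s["tcp_pos"],s["eef_rot"])
for t in sys.argv[2:]:
    a,z=t.split(":")
    for d in r.recognise(a,"wrist")[:3]: print(a,np.round(d["xy"],1),round(d["p"],2),plane("wrist",d["xy"],float(z),p).round(4))
E
python3 look.py w1 flask_large:.1 flask_small:.07
```

```text
time_s: 3.32
tcp_pos: [0.4407, 0.2455, 0.2984]
eef_rot: [-180.0, 0.0, -90.1]
contact_force: [-0.3, 0.4, -0.6]
gripper_width: 0.0875
3.3667 [0.44039406 0.2460896  0.29840487] [-1.79998437e+02  1.53197535e-02 -8.99968814e+01]
flask_large [324.9 189.4] 0.82 [0.4361 0.2686 0.1   ]
flask_small [326.9  51.1] 0.94 [0.4339 0.1139 0.07  ]
```

View pics/w1.png

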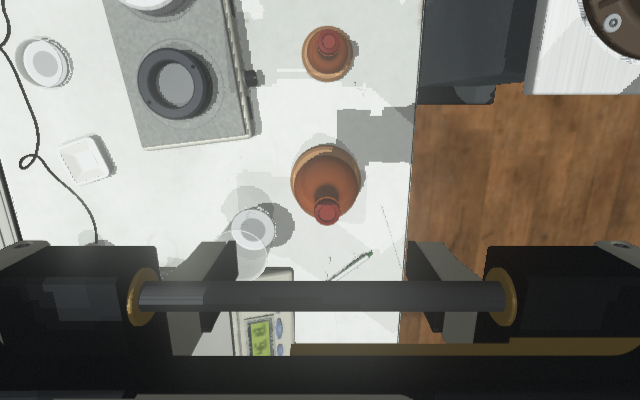

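```bash
python3 - <<'E'
from h import *
import json
p=json.load(open("pics/w1.json"))
for n,xy,z in [("Lst",(327,211),.157),("Sst",(328,41),.110),("carrier",(177,83),.073),("pocketfloor",(177,84),.055)]: print(n,plane("wrist",xy,z,p).round(4))
print("beaker rim top",plane("top",(203,188),.0),plane("top",(198,182),.096))
E
python3 -m inch '0.0415 0 0 0 0 0 1; 0.0415 0 0 0 0 0 1; 0.0415 0 0 0 0 0 1; 0.0415 0 0 0 0 0 1; 0.0415 0 0 0 0 0 1; 0.0415 0 0 0 0 0 1; 0.0415 0 0 0 0 0 1; 0.0415 0 0 0 0 0 1; 0 0 0 0 0 0 1; 0 0 0 0 0 0 1; 0 0 0 0 0 0 1'
python3 look.py w2 flask_medium:.1 insert:.03 block_large:.079 block_medium:.073
```

```text
Lst [0.4346 0.2766 0.157 ]
Sst [0.4334 0.1096 0.11  ]
carrier [0.6074 0.1482 0.073 ]
pocketfloor [0.6148 0.1485 0.055 ]
beaker rim top [0.54576493 0.35228964 0.        ] [0.55275231 0.33578492 0.096     ]
time_s: 4.38
tcp_pos: [0.4407, -0.0857, 0.2983]
eef_rot: [180.0, 0.0, -90.0]
contact_force: [-0.1, 0.5, -0.6]
gripper_width: 0.0876
4.4333 [ 0.44078559 -0.08516863  0.29829271] [ 1.79995672e+02  9.24743623e-03 -8.99145568e+01]
flask_medium [324.6 316.7] 0.27 [0.4359 0.113  0.1   ]
insert [318.2  67.6] 0.72 [ 0.4443 -0.2033  0.03  ]
block_large [179.1 233.9] 0.67 [0.6251 0.0026 0.079 ]
block_medium [162.9 154.8] 0.69 [ 0.635  -0.0995  0.073 ]
```

View pics/w2.png

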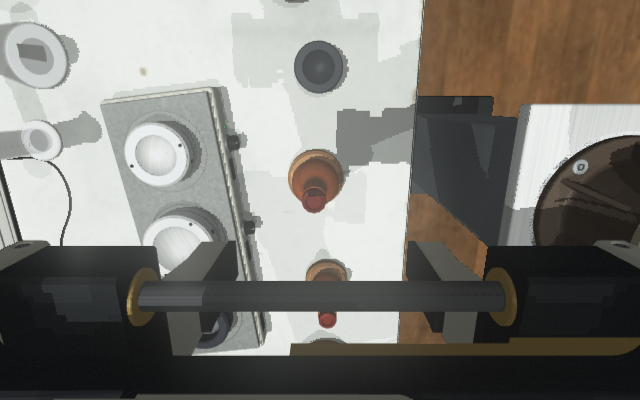

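```bash
python3 - <<'E'
from h import *
import json,cv2
p=json.load(open("pics/w2.json"))
for n,xy,z in [("Mst",(314,202),.128),("ins",(320.5,67),.032),("ins2",(318.2,67.6),.032),("medblk",(157,155),.073)]: print(n,plane("wrist",xy,z,p).round(4))
im=cv2.imread("pics/w2.png")
def circ(img,c,rad,z):
    t=np.linspace(0,2*np.pi,60);return np.array([proj("wrist",[c[0]+rad*np.cos(a),c[1]+rad*np.sin(a),z],p) for a in t])
S=4
def draw(crop,items,f):
    x0,y0,x1,y1=crop;b=cv2.resize(im[y0:y1,x0:x1],None,fx=S,fy=S,interpolation=cv2.INTER_CUBIC)
    for c,rad,z,col in items: cv2.polylines(b,[((circ(im,c,rad,z)-[x0,y0]+.5)*S).astype(np.int32)],1,col,1)
    cv2.imwrite(f,b)
draw((260,20,380,120),[((.4445,-.2025),.031,.032,(0,255,0)),((.4445,-.2025),.020,.032,(0,255,255))],"pics/o1.png")
draw((90,90,260,240),[((.6453,-.0998),.040,.073,(0,255,0)),((.6453,-.0998),.025,.073,(0,0,255)),((.64,-.0995),.040,.073,(255,0,0))],"pics/o2.png")
E
```

```text
Mst [ 0.4485 -0.0556  0.128 ]
ins [ 0.4413 -0.2039  0.032 ]
ins2 [ 0.4442 -0.2031  0.032 ]
medblk [ 0.6423 -0.0993  0.073 ]
```

View pics/o1.png

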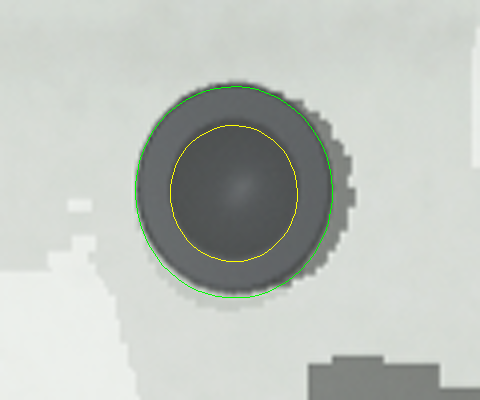

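View pics/o2.png

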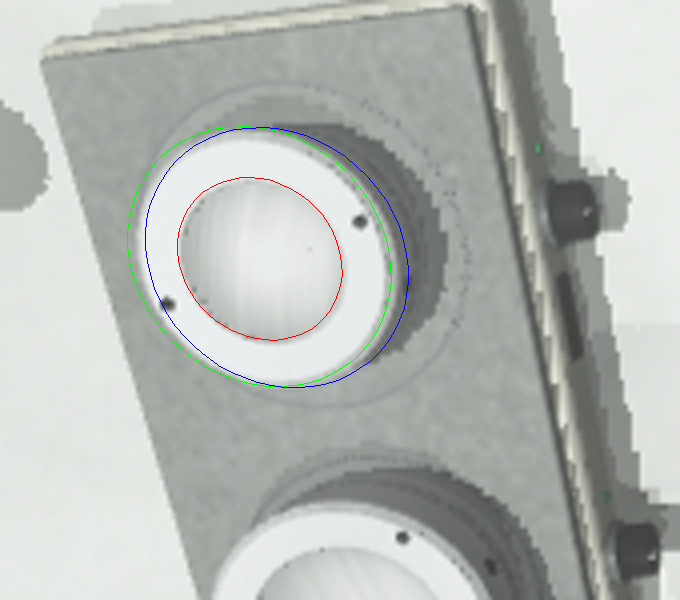

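The picture shows the insert collar centred at (319,67), which gives world (0.4445, -0.204). The medium block is at about (0.644, -0.100), and the stoppers agree with the top view to about 1 mm. Next I go over the insert and down.

```bash
python3 -m inch '0.0396 -0.0013 0 0 0 0 1; 0.0396 -0.0013 0 0 0 0 1; 0.0396 -0.0013 0 0 0 0 1; 0 0 0.04 0 0 0 1; 0 0 0.04 0 0 0 1; 0 0 0.04 0 0 0 1; 0 0 0.04 0 0 0 1; 0 0 0.03 0 0 0 1; 0 0 0 0 0 0 1; 0 0 0 0 0 0 1'
python3 look.py w3 insert:.032
```

```text
time_s: 5.47
tcp_pos: [0.4441, -0.2046, 0.1079]
eef_rot: [179.8, -0.0, -89.9]
contact_force: [0.6, 0.2, 1.1]
gripper_width: 0.0878
5.5167 [ 0.44563287 -0.20484701  0.10961185] [-1.79979890e+02 -4.60606199e-02 -8.98937776e+01]
insert [318.7 198.7] 0.87 [ 0.4458 -0.2059  0.032 ]
insert [274.   57.3] 0.7 [ 0.4781 -0.3123  0.032 ]
```

View pics/w3.png

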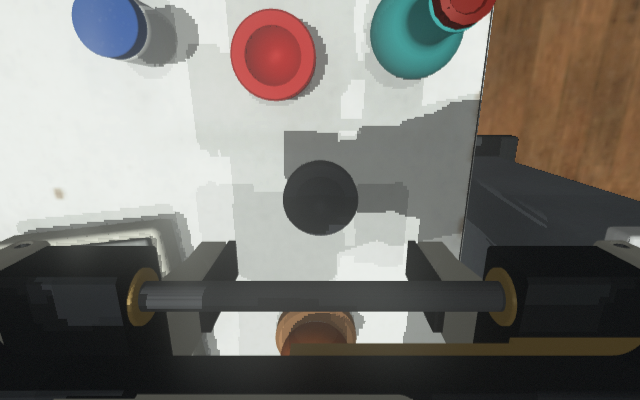

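```bash
python3 -m inch '0.001 0 0.025 0 0 0 1; 0 0 0.025 0 0 0 1; 0 0 0.02 0 0 0 1; 0 0 0.01 0 0 0 1; 0 0 0.009 0 0 0 1; 0 0 0 0 0 0 1; 0 0 0 0 0 0 1' 
```

```text
time_s: 6.15
tcp_pos: [0.4457, -0.2061, 0.0206]
eef_rot: [-179.9, -0.0, -90.0]
contact_force: [0.7, 0.1, 0.3]
gripper_width: 0.0874
```

```bash
python3 -m inch '0 0 0.0005 0 0 0 0.6; 0 0 0 0 0 0 0.5; 0 0 0 0 0 0 0.5; 0 0 0 0 0 0 0.5; 0 0 0 0 0 0 0.5; 0 0 0 0 0 0 0.5; 0 0 0 0 0 0 0.5; 0 0 0 0 0 0 0.5; 0 0 0 0 0 0 0.5; 0 0 0 0 0 0 0.5' 25; python3 -m inch '0 0 -0.005 0 0 0 0.5; 0 0 -0.01 0 0 0 0.5; 0 0 -0.02 0 0 0 0.5; 0 0 -0.03 0 0 0 0.5; 0 0 -0.03 0 0 0 0.5;0 0 -0.03 0 0 0 0.5; 0 0 0 0 0 0 0.5; 0 0 0 0 0 0 0.5'; python3 look.py w4 insert:.14
```

```text
time_s: 6.98
tcp_pos: [0.4445, -0.2061, 0.0188]
eef_rot: [180.0, -0.0, -90.0]
contact_force: [0.6, -0.4, -0.9]
gripper_width: 0.044
time_s: 7.65
tcp_pos: [0.4458, -0.2062, 0.1461]
eef_rot: [-179.7, -0.0, -90.0]
contact_force: [-0.7, 0.3, -1.0]
gripper_width: 0.0438
7.7 [ 0.44465342 -0.20602738  0.14456063] [-1.79900256e+02  1.03210335e-02 -9.00091770e+01]
insert [283.6  62.8] 0.89 [ 0.4659 -0.3033  0.14  ]
insert [322.9 188.9] 0.6 [ 0.4448 -0.2339  0.14  ]
insert [152.9  39.1] 0.55 [ 0.534  -0.3148  0.14  ]
```

View pics/w4.png

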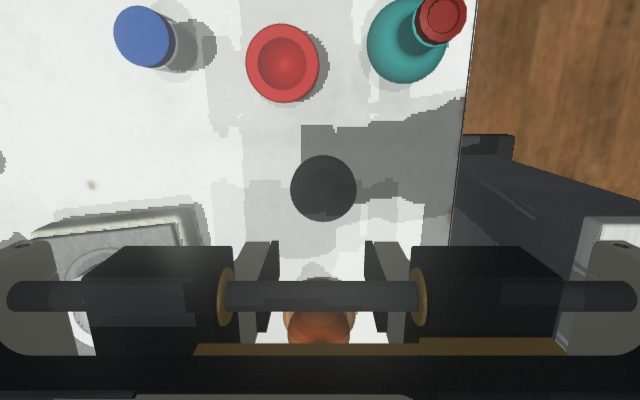

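```bash
python3 - <<'E'
from h import *
import json,cv2
p=json.load(open("pics/w4.json"));p3=json.load(open("pics/w3.json"))
print(plane("wrist",(323,188),.032,p),plane("wrist",(323,188),.14,p),plane("wrist",(320,197),.032,p3))
print("tcp px w4",proj("wrist",[.4447,-.206,.1446],p),"grasp pt",proj("wrist",[.4447,-.206,.1636],p))
im=r.capture("scene");cv2.imwrite("pics/s1.png",im[...,::-1]);im=r.capture("top")
cv2.imwrite("pics/t1.png",cv2.resize(im[110:260,305:475],None,fx=4,fy=4)[...,::-1])
E
```

```text
[ 0.44452359 -0.20666683  0.032     ] [ 0.44474326 -0.23448563  0.14      ] [ 0.44474077 -0.20730533  0.032     ]
tcp px w4 [322.99229615 235.68028351] grasp pt [323.04473858 249.03566349]
```

View pics/s1.png

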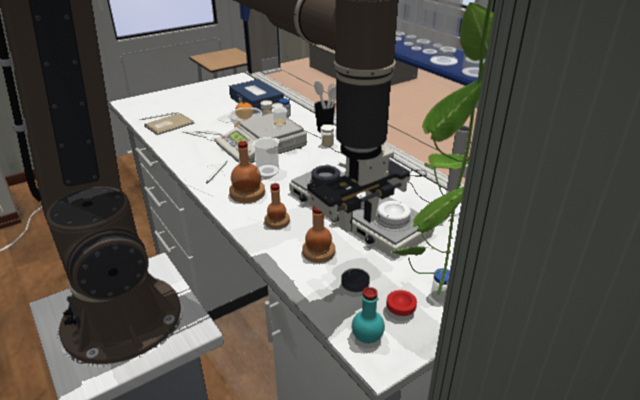

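View pics/t1.png

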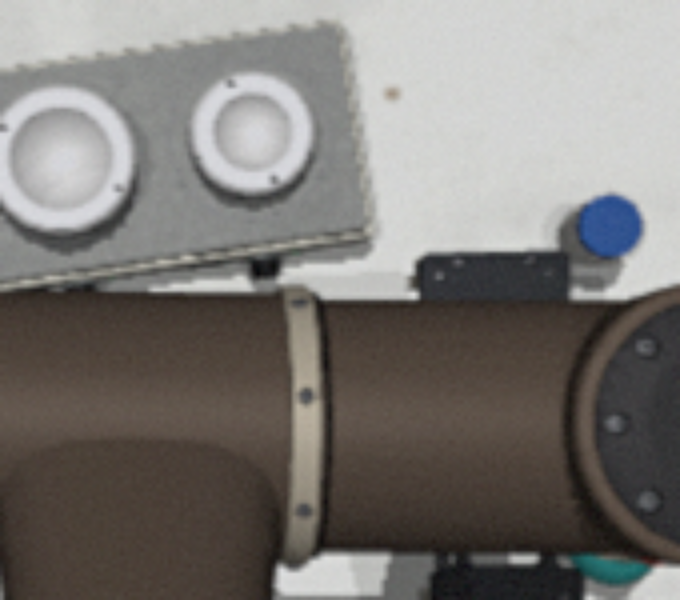

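```bash
python3 - <<'E'
from h import *
import cv2
s=r.get_state();print(s["tcp_pos"],s["gripper_width"],proj("scene",s["tcp_pos"]),proj("scene",s["tcp_pos"]+[0.022,0,0]),proj("scene",s["tcp_pos"]-[0.022,0,0]))
print(proj("scene",[.4445,-.2065,.032]))
im=cv2.imread("pics/s1.png");cv2.imwrite("pics/s1c.png",cv2.resize(im[140:320,280:460],None,fx=3.3,fy=3.3,interpolation=cv2.INTER_CUBIC))
im=cv2.imread("pics/w4.png");cv2.imwrite("pics/w4c.png",cv2.resize(im[130:360,200:450],None,fx=3,fy=2.6,interpolation=cv2.INTER_CUBIC))
E
```

```text
[ 0.44367602 -0.20598981  0.14291478] 0.04351635028202559 [356.88645533 236.57241401] [365.32844979 232.85281515] [348.27248906 240.3677848 ]
[355.66224224 277.85453919]
```

View pics/s1c.png

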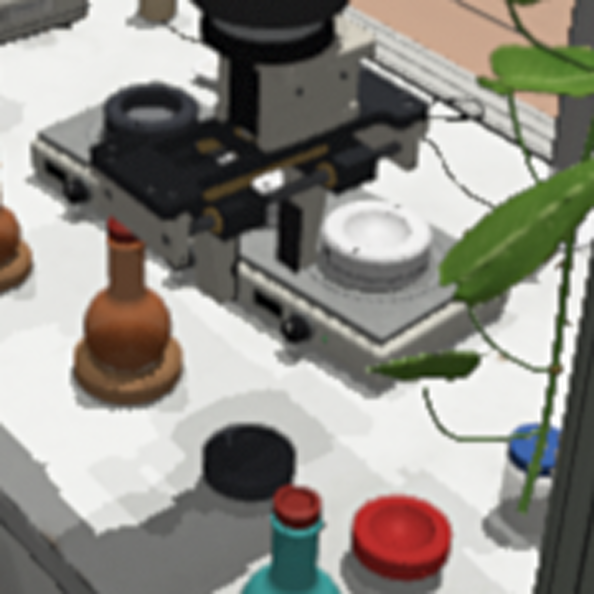

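View pics/w4c.png

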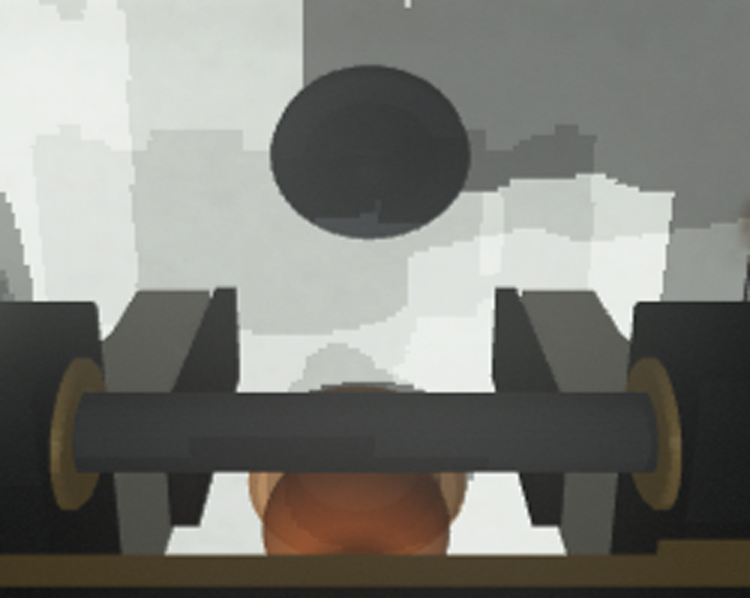

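```bash
python3 - <<'E'
from h import *
import json
print(r.hold_point_z)
p=json.load(open("pics/w4.json"))
s=np.array([.44465,-.20603,.14456])
for dz in (0,.01,.02,.03,.04):
  for xo in(.0095,):
    P=[s+[sx*.0218,-xo,dz] for sx in(1,-1)]
    a=[proj("wrist",q,p) for q in P]; b=[proj("scene",q) for q in P]
    print(dz,np.round(a,1).tolist(),np.round(b,1).tolist())
E
```

```text
0.0188
0 [[286.5, 220.7], [359.8, 220.8]] [[368.6, 234.3], [351.7, 241.9]]
0.01 [[284.7, 226.8], [361.6, 226.9]] [[368.8, 230.4], [351.8, 237.9]]
0.02 [[282.7, 233.5], [363.7, 233.6]] [[369.1, 226.4], [351.9, 233.8]]
0.03 [[280.4, 240.9], [366.0, 241.1]] [[369.3, 222.3], [352.1, 229.7]]
0.04 [[277.9, 249.3], [368.6, 249.4]] [[369.5, 218.3], [352.2, 225.6]]
```

The pads never reached the insert. Both the scene and wrist pictures put the real fingertips about 30 mm short of the reported TCP, with the tips at wrist row 241 and scene (368,222). I'll open and go down in small steps, watching the force and the picture.

```bash
python3 -m inch '0 0 0.02 0 0 0 1; 0 0 0.03 0 0 0 1; 0 0 0.03 0 0 0 1; 0 0 0.03 0 0 0 1; 0 0 0.016 0 0 0 1; 0 0 0.003 0 0 0 1; 0 0 0.003 0 0 0 1; 0 0 0.003 0 0 0 1; 0 0 0 0 0 0 1; 0 0 0 0 0 0 1'; python3 look.py w5
```

```text
time_s: 8.68
tcp_pos: [0.4452, -0.2062, 0.0097]
eef_rot: [-179.9, -0.0, -90.0]
contact_force: [-0.4, -0.8, -0.1]
gripper_width: 0.0875
8.7333 [ 0.44523319 -0.20617542  0.00981142] [-1.79899003e+02 -1.00604091e-02 -8.99915877e+01]
```

View pics/w5.png

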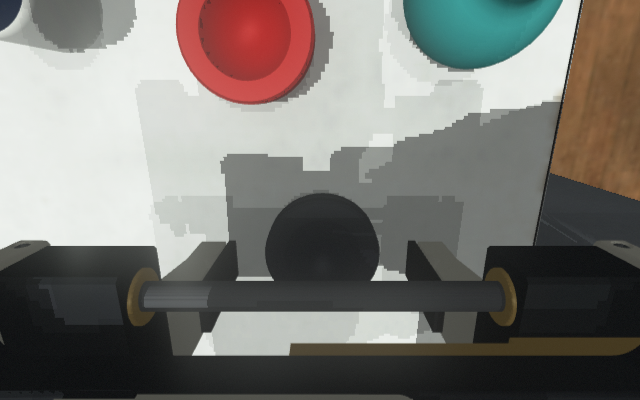

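```bash
python3 -m inch '0 0 0.004 0 0 0 1; 0 0 0.004 0 0 0 1; 0 0 0.004 0 0 0 1; 0 0 0 0 0 0 1; 0 0 0 0 0 0 1';  python3 -m inch '0 0 0.003 0 0 0 1; 0 0 0.003 0 0 0 1; 0 0 0.002 0 0 0 1; 0 0 0 0 0 0 1; 0 0 0 0 0 0 1'; python3 look.py w6
```

```text
time_s: 9.15
tcp_pos: [0.4442, -0.2061, -0.0035]
eef_rot: [180.0, 0.0, -90.0]
contact_force: [-0.5, 0.7, -0.4]
gripper_width: 0.0876
time_s: 9.57
tcp_pos: [0.4444, -0.2061, -0.0113]
eef_rot: [180.0, -0.0, -90.0]
contact_force: [-0.1, 0.5, 0.1]
gripper_width: 0.0875
9.6167 [ 0.44448833 -0.20614049 -0.01117844] [ 1.79991253e+02 -2.81059121e-03 -8.99975226e+01]
```

View pics/w6.png

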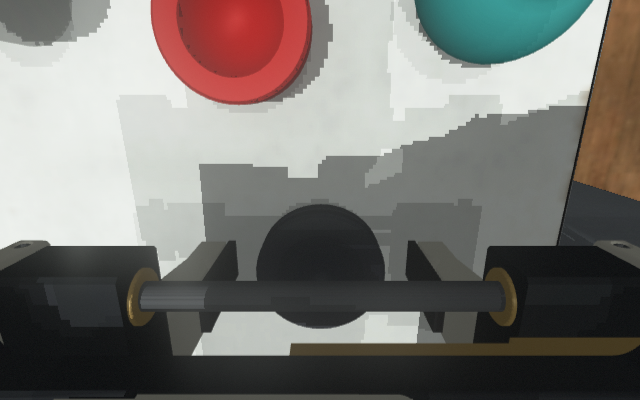

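```bash
python3 - <<'E'
from h import *
import json
p=json.load(open("pics/w6.json"))
print(plane("wrist",(321,264),.032,p))
E
python3 -m inch '0 0 0 0 0 0 0.6; 0 0 0 0 0 0 0.5; 0 0 0 0 0 0 0.5; 0 0 0 0 0 0 0.5; 0 0 0 0 0 0 0.5; 0 0 0 0 0 0 0.5; 0 0 0 0 0 0 0.5; 0 0 0 0 0 0 0.5; 0 0 0 0 0 0 0.5' 25
```

```text
[ 0.4444938  -0.21015766  0.032     ]
time_s: 10.37
tcp_pos: [0.4446, -0.2061, -0.011]
eef_rot: [-180.0, -0.0, -90.0]
contact_force: [0.4, -0.7, 2.3]
gripper_width: 0.0618
```

```bash
python3 -m inch '0 0 -0.006 0 0 0 0.5; 0 0 -0.015 0 0 0 0.5; 0 0 -0.03 0 0 0 0.5; 0 0 -0.035 0 0 0 0.5; 0 0 -0.035 0 0 0 0.5;0 0 -0.035 0 0 0 0.5;0 0 -0.035 0 0 0 0.5; 0 0 -0.02 0 0 0 0.5; 0 0 0 0 0 0 0.5; 0 0 0 0 0 0 0.5'; python3 look.py w7
```

```text
time_s: 11.2
tcp_pos: [0.4448, -0.206, 0.2011]
eef_rot: [-179.8, 0.0, -90.0]
contact_force: [-0.7, 0.8, -0.4]
gripper_width: 0.0618
11.25 [ 0.44392614 -0.20586294  0.19970642] [-1.79993427e+02  3.40147229e-02 -9.00151792e+01]
```

View pics/w7.png

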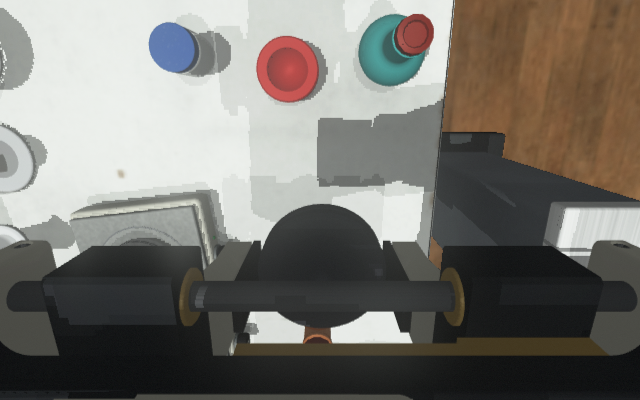

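```bash
cat > ov.py <<'E'
from h import *
import json,cv2
def overlay(img,cam,p,crop,items,f,S=4):
    im=cv2.imread(img);x0,y0,x1,y1=crop;b=cv2.resize(im[y0:y1,x0:x1],None,fx=S,fy=S,interpolation=cv2.INTER_CUBIC)
    t=np.linspace(0,2*np.pi,60)
    for c,rad,z,col in items:
        q=np.array([proj(cam,[c[0]+rad*np.cos(a),c[1]+rad*np.sin(a),z],p) for a in t])
        cv2.polylines(b,[((q-[x0,y0]+.5)*S).astype(np.int32)],1,col,1)
    cv2.imwrite(f,b)
E
python3 - <<'E'
from ov import *
c=(.6125,.1486);l=(.6285,.0245);m=(.6443,-.0995);G=(0,255,0);Rr=(0,0,255)
overlay("pics/w1.png","wrist",json.load(open("pics/w1.json")),(110,20,260,140),[(c,.04,.073,G),(c,.026,.073,Rr)],"pics/o3.png")
overlay("pics/top0.png","top",None,(240,110,400,200),[(c,.04,.073,G),(c,.026,.073,Rr),(l,.048,.079,G),(l,.0325,.079,Rr),(m,.04,.073,G),(m,.025,.073,Rr)],"pics/o4.png",5)
E
```

```text
(no output)
```

View pics/o3.png

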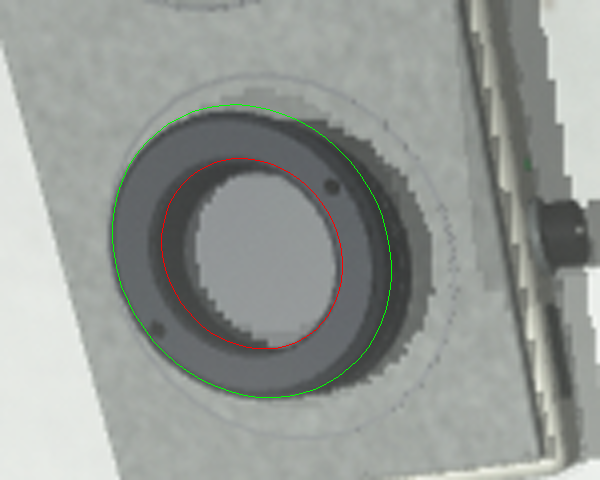

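View pics/o4.png

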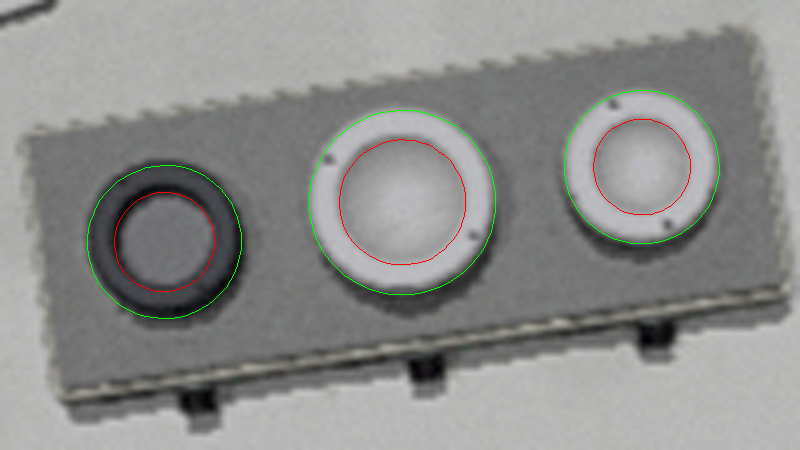

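```bash
python3 -m inch '-0.0324 -0.0154 0 0 0 0 0.5; -0.0324 -0.0154 0 0 0 0 0.5; -0.0324 -0.0154 0 0 0 0 0.5; -0.0324 -0.0154 0 0 0 0 0.5; -0.0324 -0.0154 0 0 0 0 0.5; -0.0324 -0.0154 0 0 0 0 0.5; -0.0324 -0.0154 0 0 0 0 0.5; -0.0324 -0.0154 0 0 0 0 0.5; -0.0324 -0.0154 0 0 0 0 0.5; -0.0324 -0.0154 0 0 0 0 0.5; -0.0322 -0.0154 0 0 0 0 0.5; 0 0 0.03 0 0 0 0.5; 0 0 0.03 0 0 0 0.5; 0 0 0.03 0 0 0 0.5; 0 0 0.02 0 0 0 0.5; 0 0 0.01 0 0 0 0.5; 0 0 0 0 0 0 0.5; 0 0 0 0 0 0 0.5'; python3 look.py w8;python3 - <<'E'
from h import *
import cv2
im=r.capture("scene")[...,::-1];cv2.imwrite("pics/s2.png",cv2.resize(im[90:250,230:430],None,fx=4,fy=3.7,interpolation=cv2.INTER_CUBIC))
E
```

```text
time_s: 12.75
tcp_pos: [0.6137, 0.1498, 0.0793]
eef_rot: [179.9, -0.1, -90.0]
contact_force: [0.1, -0.3, -0.3]
gripper_width: 0.0618
12.8 [0.61449154 0.1501325  0.08054927] [-1.79961540e+02 -8.80533860e-03 -8.99892381e+01]
```

View pics/w8.png

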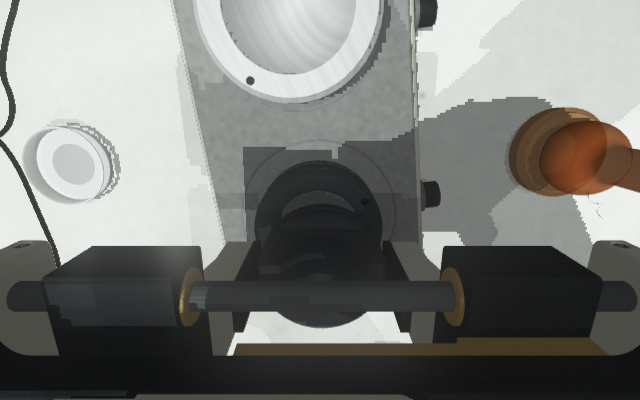

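View pics/s2.png

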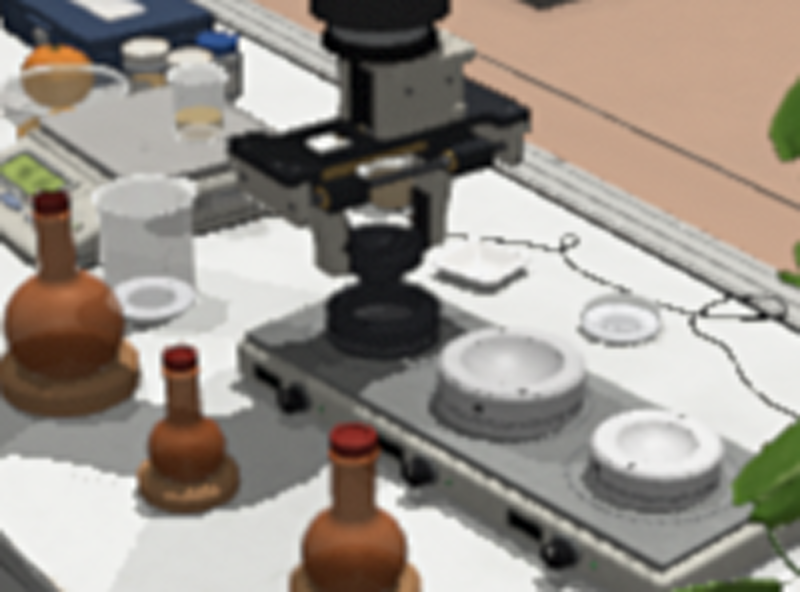

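```bash
python3 - <<'E'
from h import *
import cv2
s=r.get_state();print(s["tcp_pos"])
full=r.capture("scene")[...,::-1];cv2.imwrite("pics/s3full.png",full)
x0,y0,x1,y1=290,130,370,195;S=9
b=cv2.resize(full[y0:y1,x0:x1],None,fx=S,fy=S,interpolation=cv2.INTER_CUBIC)
t=np.linspace(0,2*np.pi,60)
ix,iy=.6137,.148;fz=s["tcp_pos"][2]+.0112
for c,rad,z,col in [((.6135,.1483),.04,.073,(0,255,0)),((.6135,.1483),.026,.073,(0,255,0)),((ix,iy),.014,fz,(0,0,255)),((ix,iy),.031,fz+.016,(0,0,255)),((ix,iy),.031,fz+.032,(0,255,255))]:
    q=np.array([proj("scene",[c[0]+rad*np.cos(a),c[1]+rad*np.sin(a),z]) for a in t])
    cv2.polylines(b,[((q-[x0,y0]+.5)*S).astype(np.int32)],1,col,1)
cv2.imwrite("pics/o5.png",b)
E
```

```text
[0.61481856 0.15038212 0.08120571]
```

View pics/o5.png

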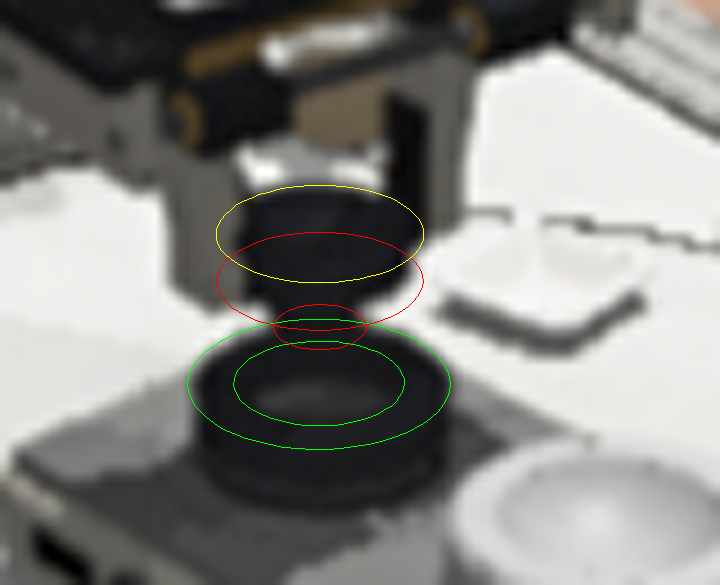

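```bash
python3 - <<'E'
from ov import *
p=json.load(open("pics/w8.json"))
c=(.6135,.1483);i=(.6140,.148);fz=.0800+.0112;G=(0,255,0);Rr=(0,0,255);Y=(0,255,255)
overlay("pics/w8.png","wrist",p,(230,140,410,340),[(c,.04,.073,G),(c,.026,.073,G),(i,.014,fz,Rr),(i,.024,fz+.016,Rr),(i,.031,fz+.016,Rr),(i,.031,fz+.032,Y)],"pics/o6.png",3)
im=cv2.imread("pics/o6.png");cv2.imwrite("pics/o6.png",np.clip(im.astype(float)*2.5,0,255).astype(np.uint8))
E
```

```text
(no output)
```

View pics/o6.png

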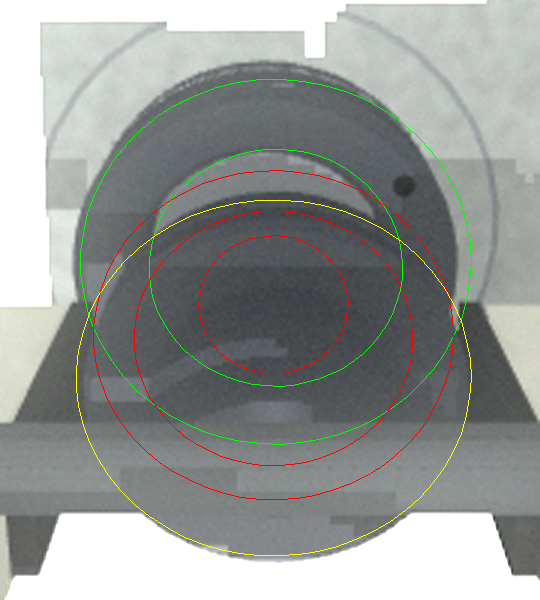

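```bash
python3 -m inch '0 0 0.01 0 0 0 0.5; 0 0 0.006 0 0 0 0.5; 0 0 0.005 0 0 0 0.5; 0 0 0.003 0 0 0 0.5; 0 0 0 0 0 0 0.5; 0 0 0 0 0 0 0.5';python3 -m inch '0 0 0.002 0 0 0 0.5; 0 0 0.002 0 0 0 0.5; 0 0 0 0 0 0 0.5; 0 0 0 0 0 0 0.5'; python3 look.py w9
```

```text
time_s: 13.4
tcp_pos: [0.6138, 0.15, 0.0556]
eef_rot: [180.0, -0.0, -90.0]
contact_force: [-0.3, -1.1, -1.9]
gripper_width: 0.062
time_s: 13.73
tcp_pos: [0.6138, 0.15, 0.0518]
eef_rot: [180.0, -0.0, -90.0]
contact_force: [-0.1, -0.5, -0.2]
gripper_width: 0.0617
13.7833 [0.61391689 0.15010585 0.05189532] [-1.79996945e+02 -1.28622317e-03 -8.99950102e+01]
```

View pics/w9.png

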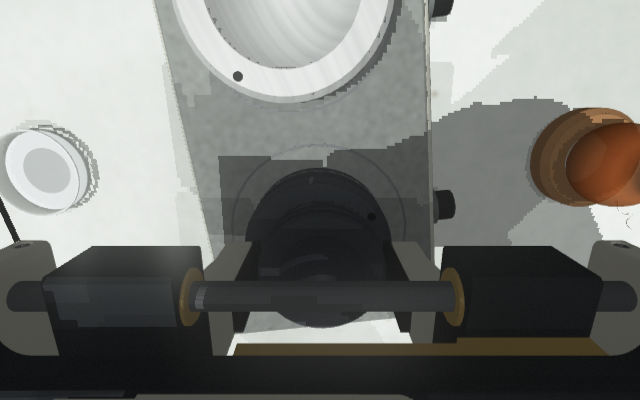

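```bash
python3 -m inch '0 0 0.002 0 0 0 0.5; 0 0 0.0015 0 0 0 0.5; 0 0 0 0 0 0 0.5; 0 0 0 0 0 0 0.5';python3 -m inch '0 0 0.0015 0 0 0 0.5; 0 0 0 0 0 0 0.5; 0 0 0 0 0 0 0.5'
```

```text
time_s: 14.12
tcp_pos: [0.6138, 0.15, 0.0482]
eef_rot: [180.0, -0.0, -90.0]
contact_force: [0.0, 0.0, -0.6]
gripper_width: 0.0621
time_s: 14.37
tcp_pos: [0.6141, 0.1501, 0.047]
eef_rot: [-180.0, -0.0, -90.0]
contact_force: [-0.0, -0.8, 0.8]
gripper_width: 0.0621
```

```bash
python3 -m inch '0 0 0.001 0 0 0 0.5; 0 0 0 0 0 0 0.5; 0 0 0 0 0 0 0.5';python3 -m inch '0 0 0.001 0 0 0 0.5; 0 0 0 0 0 0 0.5; 0 0 0 0 0 0 0.5'
```

```text
time_s: 14.62
tcp_pos: [0.6143, 0.1501, 0.0463]
eef_rot: [-179.9, 0.0, -90.0]
contact_force: [1.5, 0.0, 1.4]
gripper_width: 0.0619
time_s: 14.87
tcp_pos: [0.6145, 0.1501, 0.0459]
eef_rot: [-179.9, 0.0, -90.0]
contact_force: [-0.0, -1.1, 7.3]
gripper_width: 0.0619
```

```bash
python3 -m inch '0 0 0 0 0 0 0.75; 0 0 0 0 0 0 0.8; 0 0 0 0 0 0 0.9; 0 0 0 0 0 0 1; 0 0 0 0 0 0 1; 0 0 -0.01 0 0 0 1; 0 0 -0.02 0 0 0 1; 0 0 -0.04 0 0 0 1; 0 0 -0.04 0 0 0 1; 0 0 -0.04 0 0 0 1; -0.03 0 -0.03 0 0 0 1; -0.03 0 -0.01 0 0 0 1; 0 0 0 0 0 0 1; 0 0 0 0 0 0 1'; python3 look.py w10 insert:.089 block_carrier:.073;python3 - <<'E'
from h import *
import cv2
im=r.capture("scene")[...,::-1];cv2.imwrite("pics/s4.png",cv2.resize(im[140:220,280:380],None,fx=8,fy=7.5,interpolation=cv2.INTER_CUBIC))
E
```

```text
time_s: 16.03
tcp_pos: [0.6138, 0.2111, 0.2353]
eef_rot: [-179.9, 0.1, -89.9]
contact_force: [-1.1, -1.0, -1.0]
gripper_width: 0.0876
16.0833 [0.61340717 0.21004792 0.23425591] [ 1.79969412e+02  6.88926015e-03 -8.99450395e+01]
insert [320.4 119.9] 0.72 [0.6148 0.1514 0.089 ]
block_carrier [307.2  89.8] 0.66 [0.6278 0.1234 0.073 ]
```

View pics/w10.png

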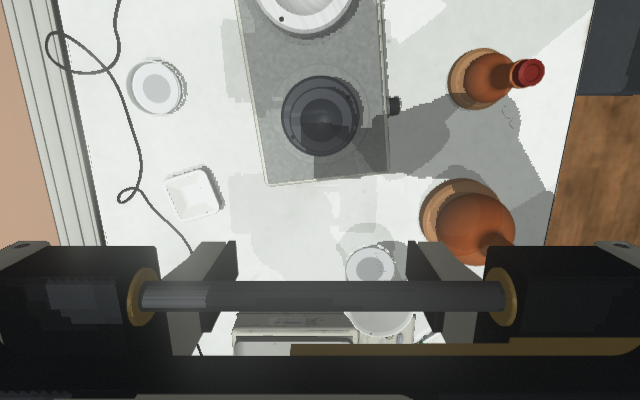

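View pics/s4.png

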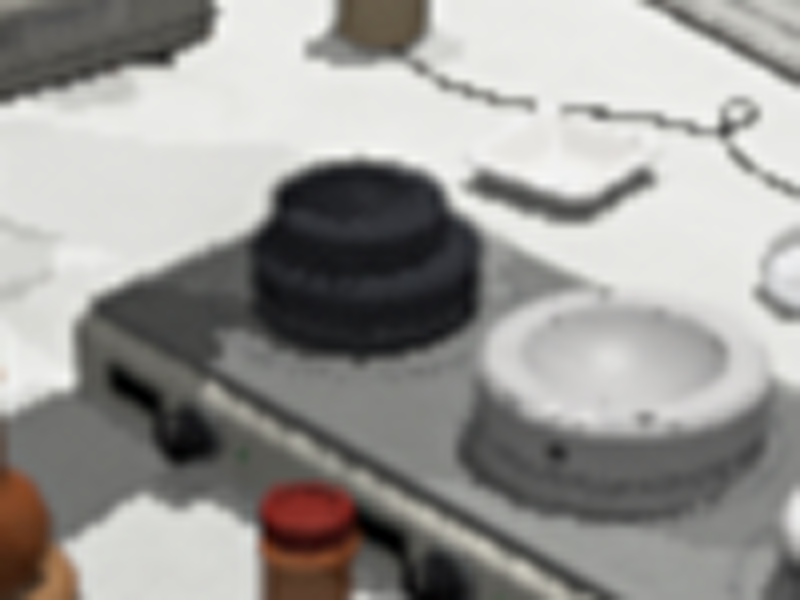

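```bash
python3 - <<'E'
from ov import *
p=json.load(open("pics/w10.json"))
c=(.615,.1485);G=(0,255,0);Y=(0,255,255)
overlay("pics/w10.png","wrist",p,(260,60,380,170),[(c,.04,.073,G),(c,.031,.089,Y),(c,.02,.089,Y)],"pics/o7.png",5)
im=cv2.imread("pics/o7.png");cv2.imwrite("pics/o7.png",np.clip(im.astype(float)*2,0,255).astype(np.uint8))
E
```

```text
(no output)
```

View pics/o7.png

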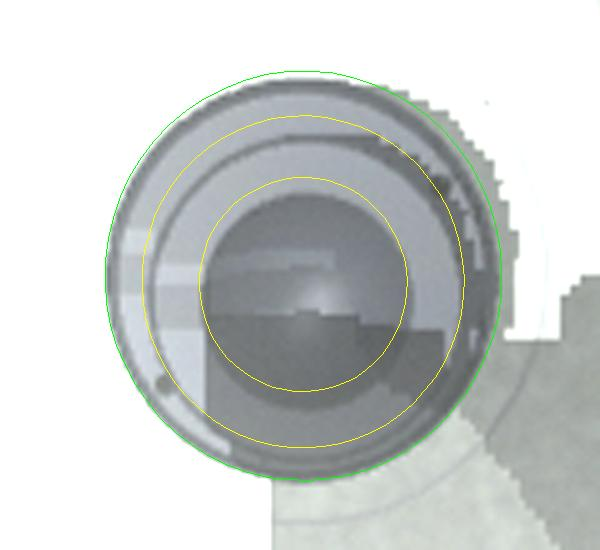

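```bash
python3 - <<'E'
from ov import *
im=r.capture("scene")[...,::-1];cv2.imwrite("pics/s5.png",np.clip(im.astype(float)*2,0,255).astype(np.uint8))
c=(.6145,.1485);i=(.6145,.1505);G=(0,255,0);Y=(0,255,255);Rr=(0,0,255)
overlay("pics/s5.png","scene",None,(290,145,360,205),[(c,.04,.045,G),(c,.04,.073,G),(i,.031,.089,Y),(i,.031,.073,Rr),(i,.02,.089,Y)],"pics/o8.png",10)
p=json.load(open("pics/w10.json"))
overlay("pics/w10.png","wrist",p,(260,60,380,170),[(c,.04,.073,G),(i,.031,.089,Y),(i,.02,.089,Y)],"pics/o7.png",5)
E
```

```text
(no output)
```

View pics/o8.png

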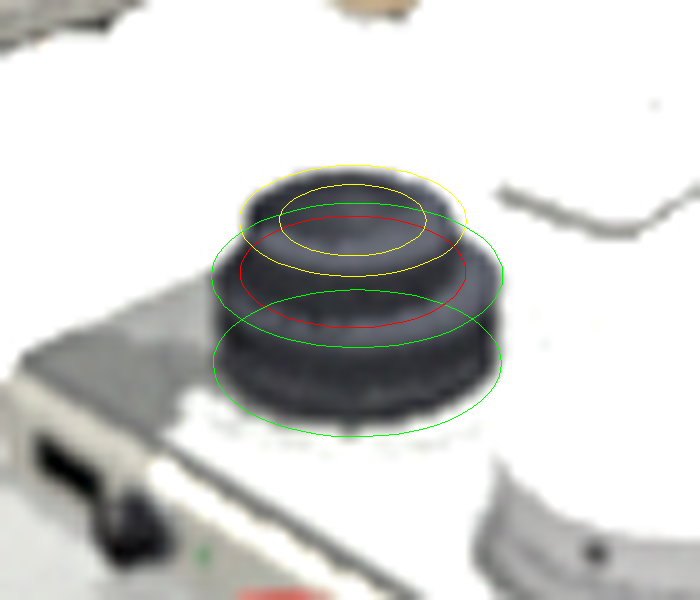

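The insert's collar lies flat on the dark block: in the scene overlay the collar is 16 mm tall above the block top and level. It sits about 1-2 mm towards +y, at roughly (0.614, 0.151). Now the large flask.

```bash
python3 -m inch '-0.01334 0.0357 0 0 0 0 1; -0.01334 0.0357 0 0 0 0 1; -0.01334 0.0357 0 0 0 0 1; -0.01334 0.0357 0 0 0 0 1; -0.01334 0.0357 0 0 0 0 1; 0 0 0.03 0 0 0 1; 0 0 0.03 0 0 0 1; 0 0 0 0 0 0 1; 0 0 0 0 0 0 1'; python3 look.py w11;  python3 - <<'E'
from h import *
import cv2
im=r.capture("scene")[...,::-1];cv2.imwrite("pics/s6.png",cv2.resize(im[90:210,190:310],None,fx=5,fy=5,interpolation=cv2.INTER_CUBIC))
E
```

```text
time_s: 17.03
tcp_pos: [0.4349, 0.275, 0.1736]
eef_rot: [179.9, -0.2, -90.0]
contact_force: [0.8, 0.6, 0.3]
gripper_width: 0.0877
17.0833 [0.4360486  0.27583917 0.17506336] [-1.79985381e+02 -6.24978225e-02 -9.00209089e+01]
```

View pics/w11.png

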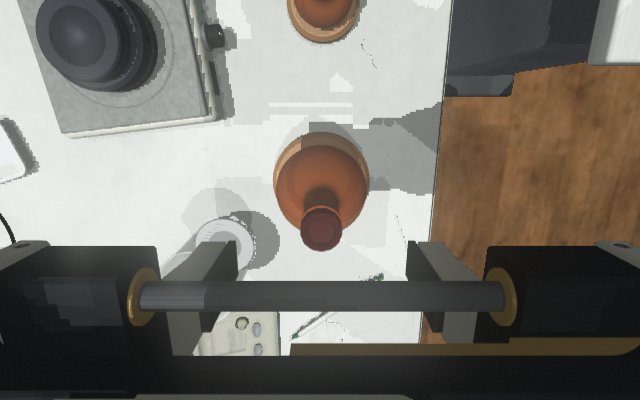

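View pics/s6.png

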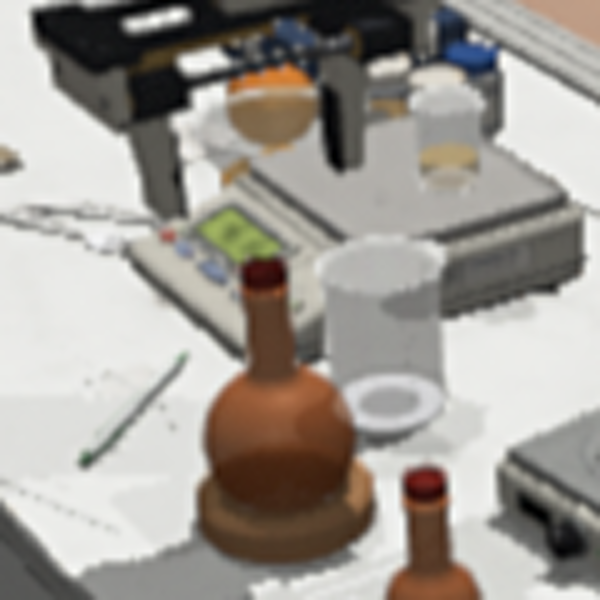

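```bash
python3 - <<'E'
from h import *
import json
p=json.load(open("pics/w11.json"))
for z in(.15,.155,.16): print(plane("wrist",(321.3,229.5),z,p).round(4))
E
python3 -m inch '0 0 0.02 0 0 0 1; 0 0 0.02 0 0 0 1; 0 0 0.02 0 0 0 1; 0 0 0 0 0 0 1; 0 0 0 0 0 0 1'; python3 look.py w12
```

```text
[0.4348 0.2799 0.15  ]
[0.4348 0.2779 0.155 ]
[0.4348 0.276  0.16  ]
time_s: 17.55
tcp_pos: [0.4362, 0.2761, 0.1151]
eef_rot: [-180.0, -0.0, -90.0]
contact_force: [1.1, -0.1, 0.3]
gripper_width: 0.0878
17.6 [0.43656336 0.27671505 0.11592218] [-1.79919899e+02  3.91656483e-02 -9.00137444e+01]
```

View pics/w12.png

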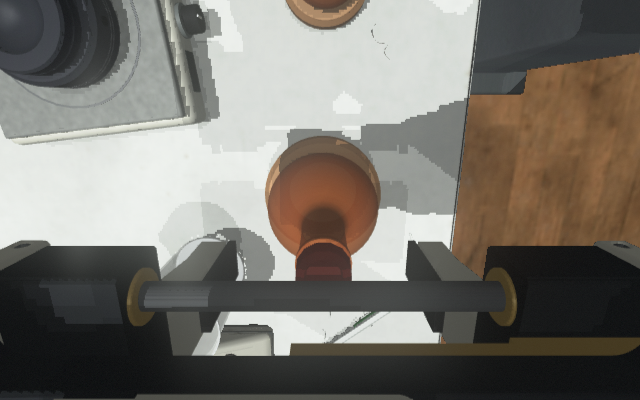

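```bash
python3 -m inch '-0.001 0 0.02 0 0 0 1; 0 0 0.01 0 0 0 1; 0 0 0.006 0 0 0 1; 0 0 0 0 0 0 1; 0 0 0 0 0 0 0.5; 0 0 0 0 0 0 0.2; 0 0 0 0 0 0 0.1; 0 0 0 0 0 0 0.1; 0 0 0 0 0 0 0.1; 0 0 0 0 0 0 0.1; 0 0 0 0 0 0 0.1; 0 0 0 0 0 0 0.1; 0 0 0 0 0 0 0.1; 0 0 0 0 0 0 0.1' 20; python3 look.py w13;  python3 - <<'E'
from h import *
import cv2
im=r.capture("scene")[...,::-1];cv2.imwrite("pics/s7.png",cv2.resize(im[90:210,190:310],None,fx=5,fy=5,interpolation=cv2.INTER_CUBIC))
E
```

```text
time_s: 18.77
tcp_pos: [0.4354, 0.2772, 0.0783]
eef_rot: [180.0, -0.0, -90.0]
contact_force: [0.5, -0.7, 0.2]
gripper_width: 0.0267
18.8167 [0.43541011 0.27724764 0.07833262] [-1.79999117e+02 -1.46379463e-03 -8.99991269e+01]
```

View pics/s7.png

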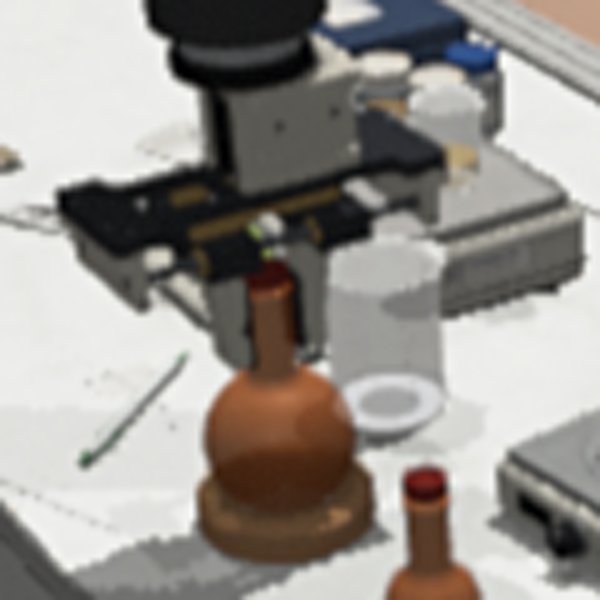

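```bash
python3 -m inch '0 0 -0.005 0 0 0 0.1; 0 0 -0.012 0 0 0 0.1; 0 0 -0.025 0 0 0 0.1; 0 0 -0.03 0 0 0 0.1; 0 0 -0.03 0 0 0 0.1; 0 0 -0.02 0 0 0 0.1; 0 0 -0.01 0 0 0 0.1; 0.01 -0.008 0 0 0 0 0.1; 0.02 -0.015 0 0 0 0 0.1; 0.0281 -0.0216 0 0 0 0 0.1; 0.0281 -0.0216 0 0 0 0 0.1; 0.0281 -0.0216 0 0 0 0 0.1; 0.0281 -0.0216 0 0 0 0 0.1; 0.0281 -0.0216 0 0 0 0 0.1; 0.0281 -0.0216 0 0 0 0 0.1; 0.0281 -0.0216 0 0 0 0 0.1; 0.02 -0.015 0 0 0 0 0.1; 0.006 -0.005 0 0 0 0 0.1; 0 0 0 0 0 0 0.1; 0 0 0 0 0 0 0.1'; python3 look.py w14;  python3 - <<'E'
from h import *
import cv2
im=r.capture("scene")[...,::-1];cv2.imwrite("pics/s8.png",cv2.resize(im[70:250,230:430],None,fx=4,fy=3.3,interpolation=cv2.INTER_CUBIC))
E
```

```text
time_s: 20.53
tcp_pos: [0.6289, 0.0243, 0.2091]
eef_rot: [179.9, -0.0, -90.1]
contact_force: [0.3, -0.2, -2.1]
gripper_width: 0.0268
20.5833 [0.62881938 0.02491388 0.20953169] [ 1.79916799e+02  1.71312308e-03 -9.00154901e+01]
```

View pics/s8.png

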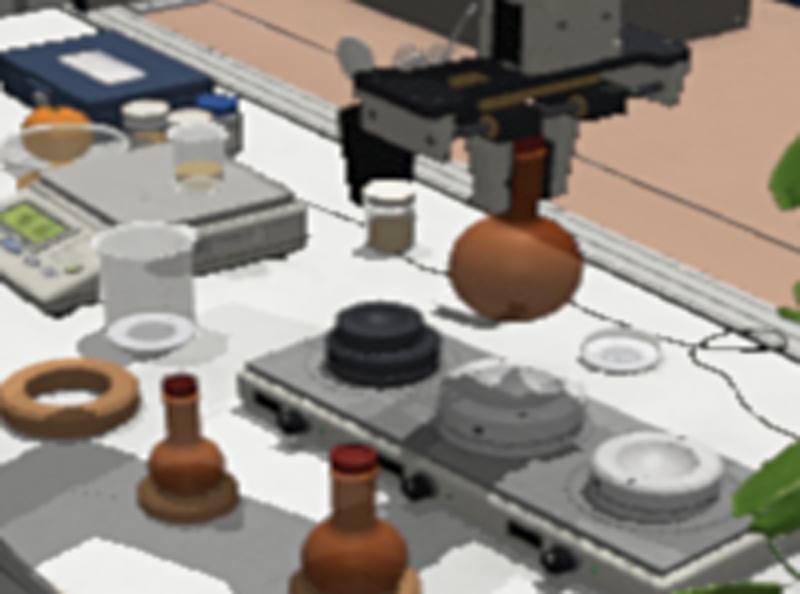

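View pics/w14.png

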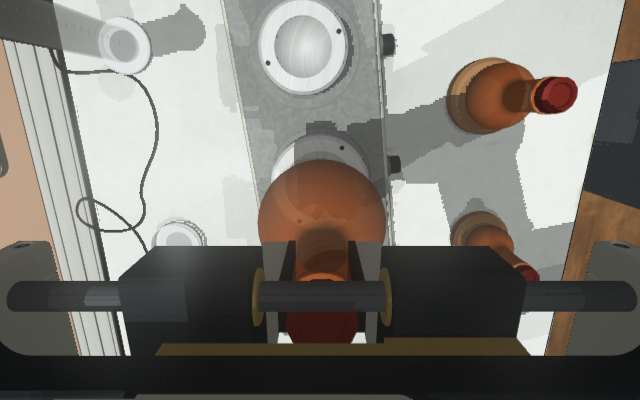

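```bash
python3 - <<'E'
from ov import *
p=json.load(open("pics/w14.json"))
print(plane("wrist",(322,222),.179,p).round(4))
G=(0,255,0);Rr=(0,0,255)
l=(.6297,.0245);m=(.645,-.0997)
overlay("pics/w14.png","wrist",p,(240,0,400,180),[(l,.048,.079,G),(l,.0325,.079,Rr),(m,.04,.073,G),(m,.025,.073,Rr)],"pics/o9.png",3.3 and 3)
E
```

```text
[0.6283 0.0263 0.179 ]
```

View pics/o9.png

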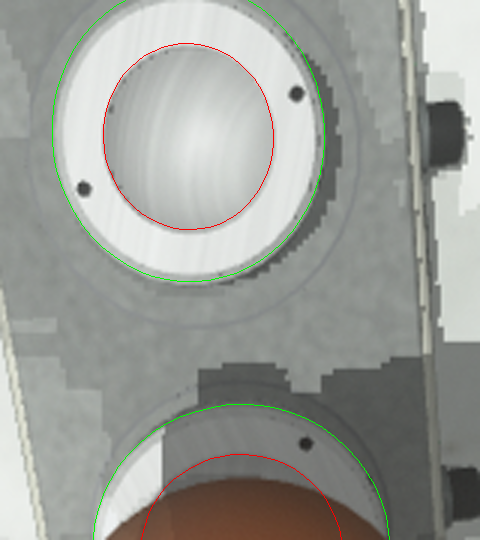

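```bash
python3 -m inch '0.001 -0.001 0.015 0 0 0 0.1; 0 0 0.02 0 0 0 0.1; 0 0 0.015 0 0 0 0.1; 0 0 0.008 0 0 0 0.1; 0 0 0.005 0 0 0 0.1; 0 0 0 0 0 0 0.1; 0 0 0 0 0 0 0.1'; python3 -m inch '0 0 0.002 0 0 0 0.1; 0 0 0.0015 0 0 0 0.1; 0 0 0 0 0 0 0.1; 0 0 0 0 0 0 0.1';python3 -m inch '0 0 0.0015 0 0 0 0.1; 0 0 0 0 0 0 0.1; 0 0 0 0 0 0 0.1'
```

```text
time_s: 21.22
tcp_pos: [0.6309, 0.024, 0.1481]
eef_rot: [-179.9, -0.0, -90.0]
contact_force: [0.1, 0.3, -1.6]
gripper_width: 0.0267
time_s: 21.55
tcp_pos: [0.6307, 0.0235, 0.1441]
eef_rot: [-180.0, 0.0, -90.0]
contact_force: [0.8, 0.1, -1.5]
gripper_width: 0.0267
time_s: 21.8
tcp_pos: [0.6305, 0.0235, 0.1422]
eef_rot: [180.0, -0.0, -90.0]
contact_force: [0.3, 0.5, -1.7]
gripper_width: 0.0266
```

```bash
for i in 1; do :; done; python3 -m inch '0 0 0.001 0 0 0 0.1; 0 0 0.001 0 0 0 0.1; 0 0 0 0 0 0 0.1; 0 0 0 0 0 0 0.1'; python3 -m inch '0 0 0.001 0 0 0 0.1; 0 0 0 0 0 0 0.1; 0 0 0.001 0 0 0 0.1; 0 0 0 0 0 0 0.1;0 0 0 0 0 0 0.1'; python3 -m inch '0 0 0.001 0 0 0 0.1; 0 0 0 0 0 0 0.1; 0 0 0 0 0 0 0.1'
```

```text
time_s: 22.13
tcp_pos: [0.6305, 0.0235, 0.1402]
eef_rot: [180.0, -0.0, -90.0]
contact_force: [-0.1, -0.4, -1.4]
gripper_width: 0.0264
time_s: 22.55
tcp_pos: [0.6305, 0.0236, 0.1382]
eef_rot: [180.0, -0.0, -90.0]
contact_force: [0.1, -0.1, -1.4]
gripper_width: 0.0267
time_s: 22.8
tcp_pos: [0.6305, 0.0235, 0.1372]
eef_rot: [180.0, -0.0, -90.0]
contact_force: [0.1, -0.2, -1.7]
gripper_width: 0.0271
```

```bash
python3 -m inch '0 0 0.001 0 0 0 0.1; 0 0 0 0 0 0 0.1; 0 0 0 0 0 0 0.1'; python3 -m inch '0 0 0.001 0 0 0 0.1; 0 0 0 0 0 0 0.1; 0 0 0 0 0 0 0.1';python3 -m inch '0 0 0.001 0 0 0 0.1; 0 0 0 0 0 0 0.1; 0 0 0 0 0 0 0.1'
```

```text
time_s: 23.05
tcp_pos: [0.6305, 0.0236, 0.1362]
eef_rot: [180.0, -0.0, -90.0]
contact_force: [0.2, 0.3, -1.3]
gripper_width: 0.0265
time_s: 23.3
tcp_pos: [0.6305, 0.0235, 0.1352]
eef_rot: [180.0, -0.0, -90.0]
contact_force: [0.1, 0.3, -1.5]
gripper_width: 0.0267
time_s: 23.55
tcp_pos: [0.6305, 0.0235, 0.1343]
eef_rot: [180.0, -0.0, -90.0]
contact_force: [0.8, -0.2, -1.5]
gripper_width: 0.0268
```

```bash
python3 -m inch '0 0 0.001 0 0 0 0.1; 0 0 0 0 0 0 0.1; 0 0 0 0 0 0 0.1'; python3 -m inch '0 0 0.001 0 0 0 0.1; 0 0 0 0 0 0 0.1; 0 0 0 0 0 0 0.1';python3 - <<'E'
from h import *
import cv2
im=r.capture("scene")[...,::-1];cv2.imwrite("pics/s9.png",cv2.resize(im[100:220,300:420],None,fx=5,fy=5,interpolation=cv2.INTER_CUBIC))
E
```

```text
time_s: 23.8
tcp_pos: [0.6305, 0.0235, 0.1332]
eef_rot: [180.0, -0.0, -90.0]
contact_force: [-0.7, 0.3, -1.7]
gripper_width: 0.0264
time_s: 24.05
tcp_pos: [0.6306, 0.0236, 0.1323]
eef_rot: [-180.0, 0.0, -90.0]
contact_force: [-0.2, 0.5, -1.4]
gripper_width: 0.0266
```

View pics/s9.png

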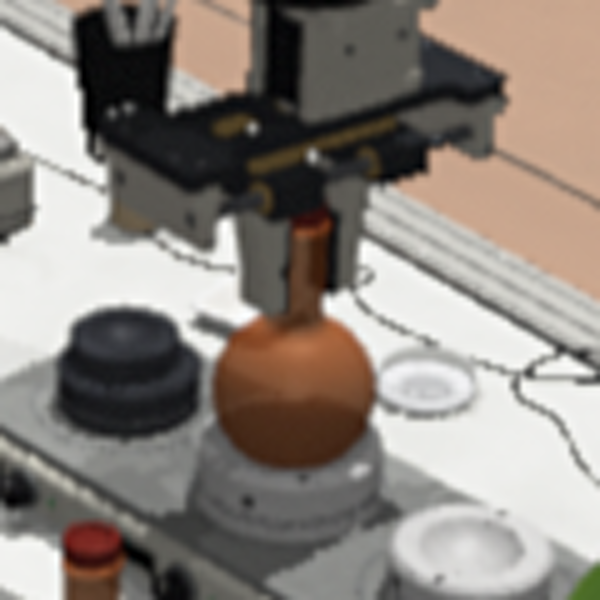

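```bash
python3 -c "
from h import *
print(proj('scene',[.6297,.0245,.106]),proj('scene',[.6297,.0245,.079]))"; python3 -m inch '0 0 0.001 0 0 0 0.1; 0 0 0 0 0 0 0.1; 0 0 0 0 0 0 0.1'; python3 -m inch '0 0 0.001 0 0 0 0.1; 0 0 0 0 0 0 0.1; 0 0 0 0 0 0 0.1';python3 -m inch '0 0 0.001 0 0 0 0.1; 0 0 0 0 0 0 0.1; 0 0 0 0 0 0 0.1'
```

```text
[357.98256941 178.55753535] [357.63151763 187.57107137]
time_s: 24.35
tcp_pos: [0.6308, 0.0236, 0.1317]
eef_rot: [-180.0, 0.0, -90.0]
contact_force: [-1.0, 0.9, 1.5]
gripper_width: 0.0267
time_s: 24.6
tcp_pos: [0.631, 0.0237, 0.1315]
eef_rot: [-179.9, 0.0, -90.0]
contact_force: [-2.7, 2.1, 7.0]
gripper_width: 0.0265
time_s: 24.85
tcp_pos: [0.6312, 0.0238, 0.1313]
eef_rot: [-179.9, 0.0, -90.0]
contact_force: [-5.0, 1.7, 12.2]
gripper_width: 0.0266
```

```bash
python3 -m inch '0 0.001 -0.002 0 0 0 0.1; 0 0 0 0 0 0 0.1; 0 0 0 0 0 0 0.1';python3 -m inch '0 0 0 0 0 0 0.35; 0 0 0 0 0 0 0.4; 0 0 0 0 0 0 0.5; 0 0 0 0 0 0 0.7; 0 0 0 0 0 0 1; 0 0 0 0 0 0 1; 0 0 0 0 0 0 1; 0 0 -0.01 0 0 0 1; 0 0 -0.03 0 0 0 1; 0 0 -0.04 0 0 0 1; 0 0 -0.04 0 0 0 1; 0 0 0 0 0 0 1; 0 0 0 0 0 0 1'; python3 look.py w15;python3 - <<'E'
from h import *
import cv2
im=r.capture("scene")[...,::-1];cv2.imwrite("pics/s10.png",cv2.resize(im[100:220,300:420],None,fx=5,fy=5,interpolation=cv2.INTER_CUBIC))
E
```

```text
time_s: 25.1
tcp_pos: [0.63, 0.0237, 0.1317]
eef_rot: [-179.9, 0.0, -90.0]
contact_force: [0.0, 1.1, 3.2]
gripper_width: 0.0263
time_s: 26.18
tcp_pos: [0.6311, 0.0239, 0.2556]
eef_rot: [-179.6, 0.1, -90.0]
contact_force: [-0.5, -0.4, -1.2]
gripper_width: 0.0875
26.2333 [0.6299371  0.02374668 0.25319236] [-1.79848335e+02  6.40984341e-02 -9.00038478e+01]
```

View pics/w15.png

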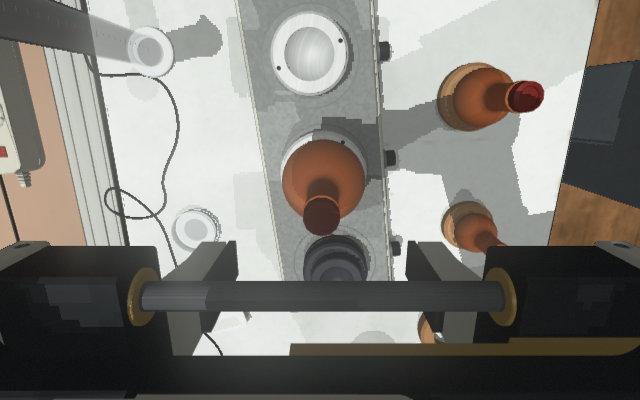

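View pics/s10.png

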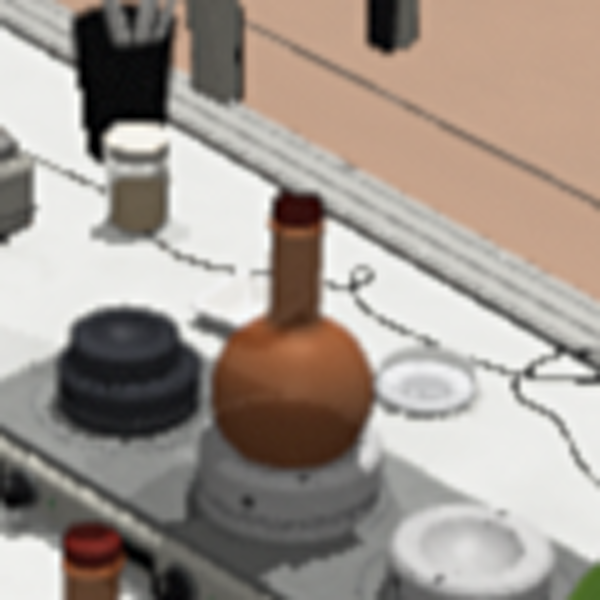

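```bash
python3 - <<'E'
from h import *
import json
p=json.load(open("pics/w15.json"))
print(plane("wrist",(321,216),.214,p).round(4),"scene st",proj("scene",[.6297,.0245,.214]), "obs", 300+298/5,100+205/5)
print("Mst",plane("wrist",(526,96),.130,p).round(4), proj("wrist",[.4485,-.0556,.13],p))
E
```

```text
[0.6315 0.0256 0.214 ] scene st [359.46986179 140.37011064] obs 359.6 141.0
Mst [ 0.4507 -0.0577  0.13  ] [528.10027702  98.52718504]
```

```bash
python3 -m inch '0.016 0.0362 0 0 0 0 1; 0.016 0.0362 0 0 0 0 1; 0.016 0.0362 0 0 0 0 1; 0.016 0.0362 0 0 0 0 1; 0.016 0.0362 0 0 0 0 1; 0 0 0.04 0 0 0 1; 0 0 0.04 0 0 0 1; 0 0 0.03 0 0 0 1; 0 0 0.01 0 0 0 1; 0 0 0 0 0 0 1; 0 0 0 0 0 0 1'; python3 look.py w16
```

```text
time_s: 27.2
tcp_pos: [0.4479, -0.0568, 0.1307]
eef_rot: [179.9, -0.1, -90.0]
contact_force: [0.8, -0.2, 0.1]
gripper_width: 0.0875
27.25 [ 0.44883616 -0.05651745  0.13166886] [ 1.79980236e+02 -2.94348754e-02 -8.99817537e+01]
```

View pics/w16.png

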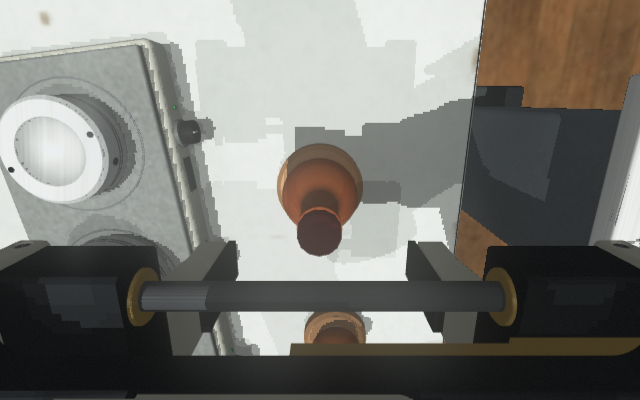

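```bash
python3 - <<'E'
from h import *
import json
p=json.load(open("pics/w16.json"))
print(plane("wrist",(319.5,233),.131,p).round(4))
E
python3 -m inch '0 0 0.025 0 0 0 1; 0 0 0.025 0 0 0 1; 0 0 0.015 0 0 0 1; 0 0 0.007 0 0 0 1; 0 0 0.004 0 0 0 1; 0 0 0 0 0 0 1; 0 0 0 0 0 0 1'
```

```text
[ 0.449 -0.059  0.131]
time_s: 27.83
tcp_pos: [0.4495, -0.0563, 0.0564]
eef_rot: [-179.9, 0.0, -90.0]
contact_force: [0.6, -0.4, -0.7]
gripper_width: 0.0876
```

```bash
python3 -m inch '0.001 0 0 0 0 0 1; 0 0 0 0 0 0 0.5; 0 0 0 0 0 0 0.2; 0 0 0 0 0 0 0.1; 0 0 0 0 0 0 0.1; 0 0 0 0 0 0 0.1; 0 0 0 0 0 0 0.1; 0 0 0 0 0 0 0.1; 0 0 0 0 0 0 0.1; 0 0 0 0 0 0 0.1; 0 0 0 0 0 0 0.1' 18; python3 - <<'E'
from h import *
import cv2
im=r.capture("scene")[...,::-1];cv2.imwrite("pics/s11.png",cv2.resize(im[160:280,250:380],None,fx=5,fy=5,interpolation=cv2.INTER_CUBIC))
E
```

```text
time_s: 28.75
tcp_pos: [0.4488, -0.0574, 0.0553]
eef_rot: [-180.0, 0.0, -90.0]
contact_force: [5.1, 0.1, -1.8]
gripper_width: 0.0267
```

View pics/s11.png

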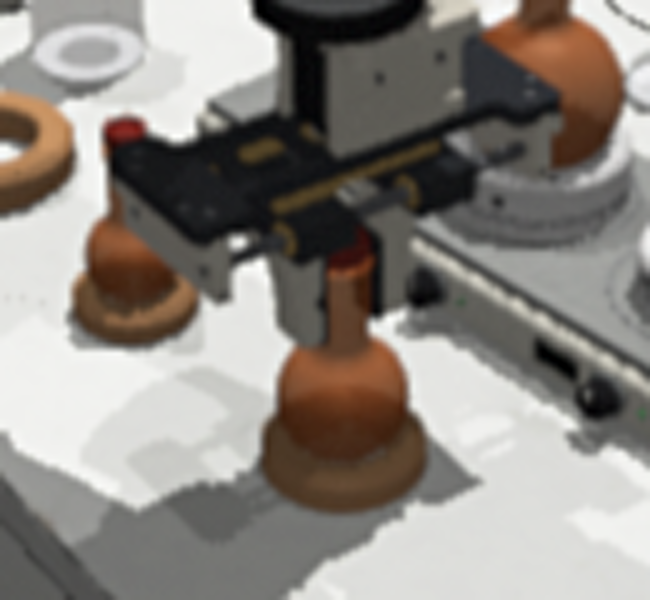

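```bash
python3 -m inch '0 0 -0.005 0 0 0 0.1; 0 0 -0.012 0 0 0 0.1; 0 0 -0.025 0 0 0 0.1; 0 0 -0.03 0 0 0 0.1; 0 0 -0.025 0 0 0 0.1; 0 0 -0.012 0 0 0 0.1; 0 0 -0.006 0 0 0 0.1; 0.0022 -0.01 0 0 0 0 0.1; 0.0043 -0.02 0 0 0 0 0.1; 0.0061 -0.028 0 0 0 0 0.1; 0.0061 -0.028 0 0 0 0 0.1; 0.0061 -0.028 0 0 0 0 0.1; 0.0061 -0.028 0 0 0 0 0.1; 0.0061 -0.028 0 0 0 0 0.1; 0.0039 -0.018 0 0 0 0 0.1; 0.0017 -0.008 0 0 0 0 0.1; 0 0 0 0 0 0 0.1; 0 0 0 0 0 0 0.1; 0 0 0 0 0 0 0.1'; python3 look.py w17;python3 - <<'E'
from h import *
import cv2
im=r.capture("scene")[...,::-1];cv2.imwrite("pics/s12.png",cv2.resize(im[110:260,330:450],None,fx=5,fy=4,interpolation=cv2.INTER_CUBIC))
E
```

```text
time_s: 30.38
tcp_pos: [0.6435, -0.1, 0.1696]
eef_rot: [179.9, 0.0, -90.0]
contact_force: [-0.6, -0.0, -0.8]
gripper_width: 0.0267
30.4333 [ 0.64362986 -0.09988459  0.17010201] [ 1.79960047e+02  7.35190743e-03 -8.99912140e+01]
```

View pics/s12.png

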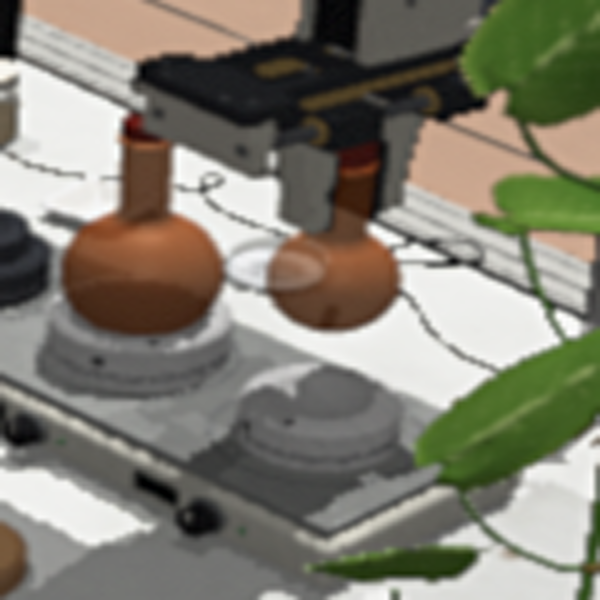

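View pics/w17.png

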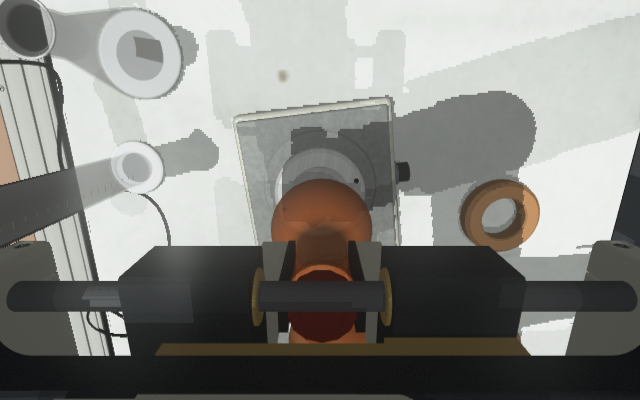

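```bash
python3 -m inch '0 -0.001 0.012 0 0 0 0.1; 0 0 0.02 0 0 0 0.1; 0 0 0.015 0 0 0 0.1; 0 0 0.007 0 0 0 0.1; 0 0 0.003 0 0 0 0.1; 0 0 0 0 0 0 0.1; 0 0 0 0 0 0 0.1'; python3 -m inch '0 0 0.0015 0 0 0 0.1; 0 0 0 0 0 0 0.1; 0 0 0 0 0 0 0.1';python3 -m inch '0 0 0.0015 0 0 0 0.1; 0 0 0 0 0 0 0.1; 0 0 0 0 0 0 0.1'; python3 -m inch '0 0 0.001 0 0 0 0.1; 0 0 0 0 0 0 0.1; 0 0 0 0 0 0 0.1'
```

```text
time_s: 31.07
tcp_pos: [0.646, -0.1, 0.114]
eef_rot: [-179.9, -0.0, -90.0]
contact_force: [-0.3, -0.2, -0.6]
gripper_width: 0.0266
time_s: 31.32
tcp_pos: [0.6459, -0.1, 0.1124]
eef_rot: [-179.9, 0.0, -90.0]
contact_force: [0.0, -0.1, -1.4]
gripper_width: 0.0267
time_s: 31.57
tcp_pos: [0.6456, -0.1001, 0.1103]
eef_rot: [180.0, 0.0, -90.0]
contact_force: [-0.7, -0.2, -1.9]
gripper_width: 0.0267
time_s: 31.82
tcp_pos: [0.6455, -0.1, 0.1092]
eef_rot: [180.0, -0.0, -90.0]
contact_force: [-0.6, 0.9, 0.3]
gripper_width: 0.0264
```

```bash
python3 -m inch '0 0 0.001 0 0 0 0.1; 0 0 0 0 0 0 0.1; 0 0 0 0 0 0 0.1';python3 -m inch '0 0 0.001 0 0 0 0.1; 0 0 0 0 0 0 0.1; 0 0 0 0 0 0 0.1'; python3 -m inch '0 0 0.001 0 0 0 0.1; 0 0 0 0 0 0 0.1; 0 0 0 0 0 0 0.1'
```

```text
time_s: 32.07
tcp_pos: [0.6455, -0.1001, 0.1082]
eef_rot: [180.0, -0.0, -90.0]
contact_force: [-0.0, 0.2, -0.7]
gripper_width: 0.0264
time_s: 32.32
tcp_pos: [0.6457, -0.1, 0.1075]
eef_rot: [-180.0, -0.0, -90.0]
contact_force: [0.6, -0.7, 1.7]
gripper_width: 0.0267
time_s: 32.57
tcp_pos: [0.6459, -0.1001, 0.1073]
eef_rot: [-179.9, -0.0, -90.0]
contact_force: [-3.1, -0.4, 4.6]
gripper_width: 0.0269
```

```bash
python3 -m inch '0 0.001 -0.0012 0 0 0 0.1; 0 0 0 0 0 0 0.1; 0 0 0 0 0 0 0.1';python3 -m inch '0 0 0 0 0 0 0.35; 0 0 0 0 0 0 0.4; 0 0 0 0 0 0 0.5; 0 0 0 0 0 0 0.7; 0 0 0 0 0 0 1; 0 0 0 0 0 0 1; 0 0 0 0 0 0 1; 0 0 -0.01 0 0 0 1; 0 0 -0.03 0 0 0 1; 0 0 -0.04 0 0 0 1; 0 0 -0.04 0 0 0 1; 0 0 -0.02 0 0 0 1; 0 0 0 0 0 0 1; 0 0 0 0 0 0 1'; python3 look.py w18;python3 - <<'E'
from h import *
import cv2
im=r.capture("scene")[...,::-1];cv2.imwrite("pics/s13.png",cv2.resize(im[110:260,300:450],None,fx=4,fy=4,interpolation=cv2.INTER_CUBIC))
E
```

```text
time_s: 32.82
tcp_pos: [0.6445, -0.1, 0.1074]
eef_rot: [-180.0, 0.0, -90.0]
contact_force: [-0.1, -0.2, 0.5]
gripper_width: 0.0266
time_s: 33.98
tcp_pos: [0.6454, -0.1, 0.2503]
eef_rot: [-179.8, 0.0, -90.0]
contact_force: [-0.6, -0.6, -0.7]
gripper_width: 0.0875
34.0333 [ 0.64452581 -0.09993042  0.2484873 ] [-1.79925135e+02  2.94089946e-02 -9.00036118e+01]
```

View pics/w18.png

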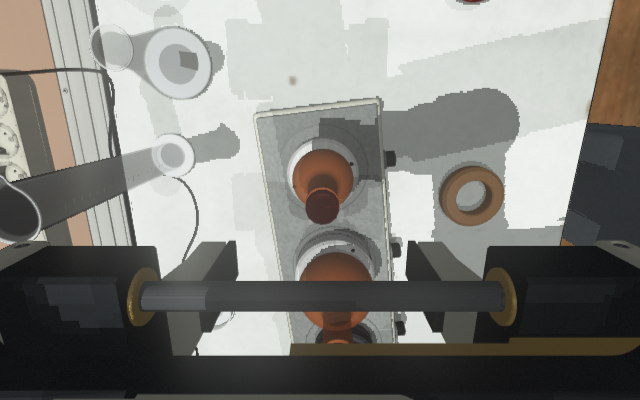

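View pics/s13.png

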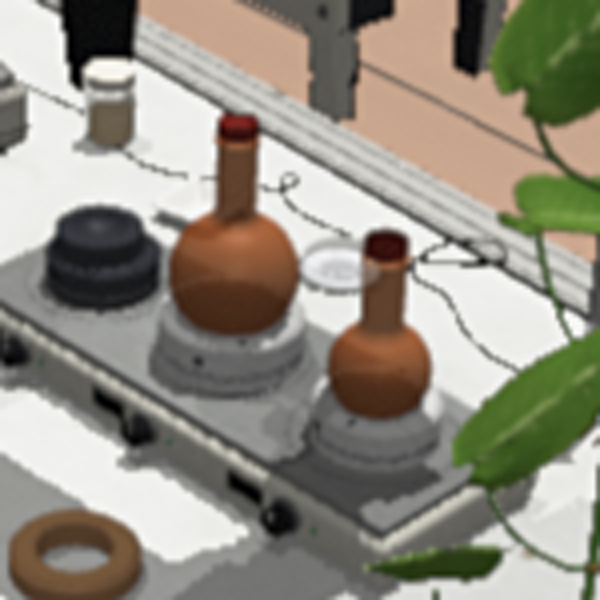

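```bash
python3 -m inch '-0.0262 0.02644 0 0 0 0 1; -0.0262 0.02644 0 0 0 0 1; -0.0262 0.02644 0 0 0 0 1; -0.0262 0.02644 0 0 0 0 1; -0.0262 0.02644 0 0 0 0 1; -0.0262 0.02644 0 0 0 0 1; -0.0262 0.02644 0 0 0 0 1; -0.0262 0.02644 0 0 0 0 1; 0 0 0.04 0 0 0 1; 0 0 0.04 0 0 0 1; 0 0 0.035 0 0 0 1; 0 0 0.02 0 0 0 1; 0 0 0 0 0 0 1; 0 0 0 0 0 0 1; 0 0 0 0 0 0 1'; python3 look.py w19
```

```text
time_s: 35.33
tcp_pos: [0.4338, 0.1098, 0.1136]
eef_rot: [-180.0, -0.0, -90.0]
contact_force: [0.7, 0.1, -0.5]
gripper_width: 0.0874
35.3833 [0.43409799 0.11003546 0.11393828] [-1.79899049e+02  4.96665121e-02 -8.99947718e+01]
```

View pics/w19.png

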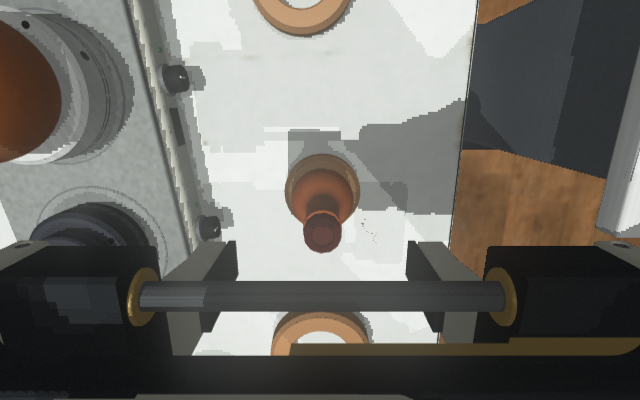

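```bash
python3 - <<'E'
from h import *
import json
p=json.load(open("pics/w19.json"))
print(plane("wrist",(322,234),.112,p).round(4))
E
python3 -m inch '0 0 0.025 0 0 0 1; 0 0 0.025 0 0 0 1; 0 0 0.012 0 0 0 1; 0 0 0.006 0 0 0 1; 0 0 0.003 0 0 0 1; 0 0 0 0 0 0 1; 0 0 0 0 0 0 1'
```

```text
[0.4333 0.1089 0.112 ]
time_s: 35.97
tcp_pos: [0.4339, 0.1101, 0.0426]
eef_rot: [-179.9, 0.1, -90.0]
contact_force: [0.3, -0.5, 0.5]
gripper_width: 0.0879
```

```bash
python3 -m inch '0.0007 0 0 0 0 0 1; 0 0 0 0 0 0 0.5; 0 0 0 0 0 0 0.2; 0 0 0 0 0 0 0.1; 0 0 0 0 0 0 0.1; 0 0 0 0 0 0 0.1; 0 0 0 0 0 0 0.1; 0 0 0 0 0 0 0.1; 0 0 0 0 0 0 0.1; 0 0 0 0 0 0 0.1; 0 0 0 0 0 0 0.1' 16; python3 - <<'E'
from h import *
import cv2
im=r.capture("scene")[...,::-1];cv2.imwrite("pics/s14.png",cv2.resize(im[130:250,210:340],None,fx=5,fy=5,interpolation=cv2.INTER_CUBIC))
E
```

```text
time_s: 36.88
tcp_pos: [0.4331, 0.1088, 0.0415]
eef_rot: [180.0, -0.0, -90.0]
contact_force: [0.2, -0.1, -0.5]
gripper_width: 0.0265
```

View pics/s14.png

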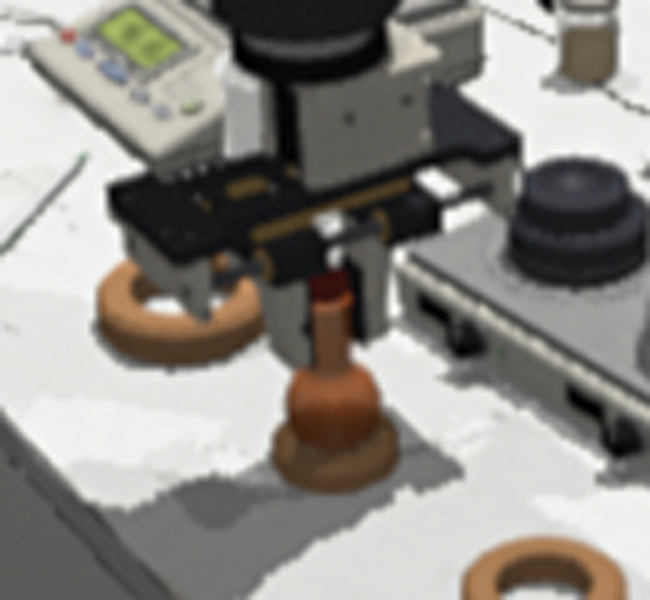

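The width reads 26.5 mm where the small neck should be 23 mm, so the pads are on the rim or stopper. I'll re-grip lower.

```bash
python3 -m inch '0 0 0 0 0 0 0.5; 0 0 0 0 0 0 0.5; 0 0 0 0 0 0 0.5; 0 0 0 0 0 0 0.5; 0 0 0.004 0 0 0 0.5; 0 0 0.003 0 0 0 0.5; 0 0 0 0 0 0 0.5; 0 0 0 0 0 0 0.5'; python3 -m inch '0 0 0 0 0 0 0.3; 0 0 0 0 0 0 0.1; 0 0 0 0 0 0 0.1; 0 0 0 0 0 0 0.1; 0 0 0 0 0 0 0.1; 0 0 0 0 0 0 0.1; 0 0 0 0 0 0 0.1' 16
```

```text
time_s: 37.6
tcp_pos: [0.4328, 0.1086, 0.0342]
eef_rot: [180.0, -0.0, -90.0]
contact_force: [0.0, 0.4, -0.5]
gripper_width: 0.0441
time_s: 38.18
tcp_pos: [0.4332, 0.1089, 0.0346]
eef_rot: [-180.0, 0.0, -90.0]
contact_force: [-0.0, -0.6, 0.9]
gripper_width: 0.023
```

```bash
python3 -m inch '0 0 -0.005 0 0 0 0.1; 0 0 -0.012 0 0 0 0.1; 0 0 -0.025 0 0 0 0.1; 0 0 -0.035 0 0 0 0.1; 0 0 -0.03 0 0 0 0.1; 0 0 -0.013 0 0 0 0.1; 0 0 -0.006 0 0 0 0.1; -0.0023 -0.01 0 0 0 0 0.1; -0.0046 -0.02 0 0 0 0 0.1; -0.0064 -0.028 0 0 0 0 0.1; -0.0064 -0.028 0 0 0 0 0.1; -0.0064 -0.028 0 0 0 0 0.1; -0.0064 -0.028 0 0 0 0 0.1; -0.0055 -0.024 0 0 0 0 0.1; -0.0023 -0.01 0 0 0 0 0.1; -0.0011 -0.005 0 0 0 0 0.1; 0 0 0 0 0 0 0.1; 0 0 0 0 0 0 0.1; 0 0 0 0 0 0 0.1'; python3 look.py w20;python3 - <<'E'
from h import *
import cv2
im=r.capture("scene")[...,::-1];cv2.imwrite("pics/s15.png",cv2.resize(im[90:210,270:390],None,fx=5,fy=5,interpolation=cv2.INTER_CUBIC))
E
```

```text
time_s: 39.77
tcp_pos: [0.6131, 0.15, 0.1603]
eef_rot: [180.0, -0.0, -90.0]
contact_force: [-0.7, -0.1, -0.3]
gripper_width: 0.0226
39.8167 [0.61316473 0.15006849 0.16072954] [ 1.79993388e+02  6.68034631e-03 -8.99849310e+01]
```

View pics/s15.png

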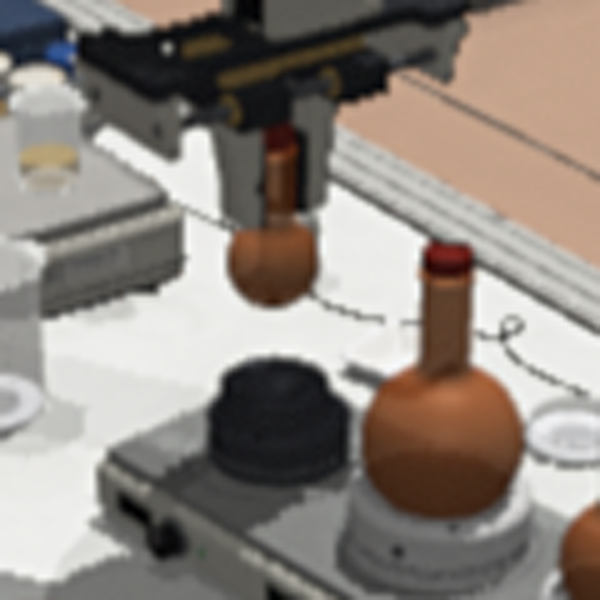

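View pics/w20.png

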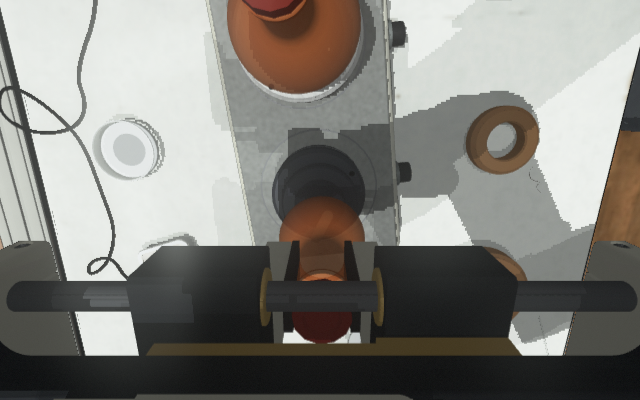

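```bash
python3 - <<'E'
from ov import *
p=json.load(open("pics/w20.json"))
for z in (.157,.160,.163): print(plane("wrist",(321.5,237.5),z,p).round(4))
print(plane("wrist",(322,308),.238,p).round(4))
for o in [(.6132,.150,.160),(.6132,.150,.238),(.6297,.0245,.106),(.6297,.0245,.214)]: print(proj("scene",o).round(1))
print("obs bulb",270+272/5,90+262/5,"st",270+282/5,90+138/5,"L bulb",270+443/5,90+440/5,"st",270+448/5,90+258/5)
G=(0,255,0);c=(.6145,.1485);i=(.6145,.1505)
overlay("pics/w20.png","wrist",p,(260,130,380,260),[(c,.04,.073,G),(i,.031,.089,(0,255,255))],"pics/o10.png",5)
im=cv2.imread("pics/o10.png");cv2.imwrite("pics/o10.png",np.clip(im.astype(float)*2,0,255).astype(np.uint8))
E
```

```text
[0.6129 0.1522 0.157 ]
[0.6129 0.1509 0.16  ]
[0.6129 0.1496 0.163 ]
[0.6129 0.1464 0.238 ]
[324.4 143.3]
[324.4 115.9]
[358.  178.6]
[359.5 140.4]
obs bulb 324.4 142.4 st 326.4 117.6 L bulb 358.6 178.0 st 359.6 141.6
```

View pics/o10.png

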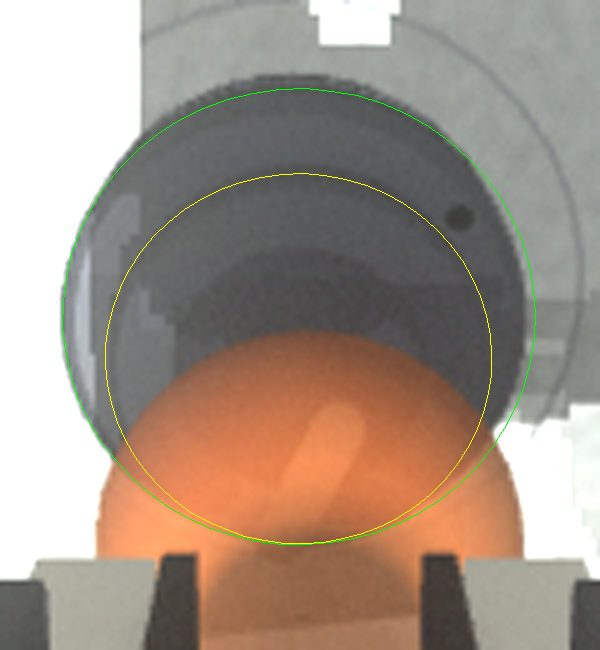

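```bash
python3 -m inch '0 -0.001 0.01 0 0.025 0 0.1; 0 0 0.01 0 0.025 0 0.1; 0 0 0.01 0 0 0 0.1; 0 0 0 0 0 0 0.1; 0 0 0 0 0 0 0.1; 0 0 0 0 0 0 0.1'; python3 look.py w21;python3 - <<'E'
from h import *
import cv2
im=r.capture("scene")[...,::-1];cv2.imwrite("pics/s16.png",cv2.resize(im[110:190,280:380],None,fx=8,fy=7,interpolation=cv2.INTER_CUBIC))
t=r.get_state()["tcp_pos"];print(t,proj("scene",t),proj("scene",t+[0,0,.078]),proj("scene",t+[0,0,.055]))
E
```

```text
time_s: 40.37
tcp_pos: [0.6152, 0.1495, 0.1308]
eef_rot: [-180.0, -2.9, -90.0]
contact_force: [0.1, -0.1, -0.0]
gripper_width: 0.0226
40.4167 [0.61541398 0.14954961 0.13110807] [-179.95184474   -2.83843283  -89.99957116]
[0.61548704 0.14955784 0.13121455] [325.25941646 152.7547655 ] [325.21763531 126.05095554] [325.23023142 134.10157645]
```

View pics/s16.png

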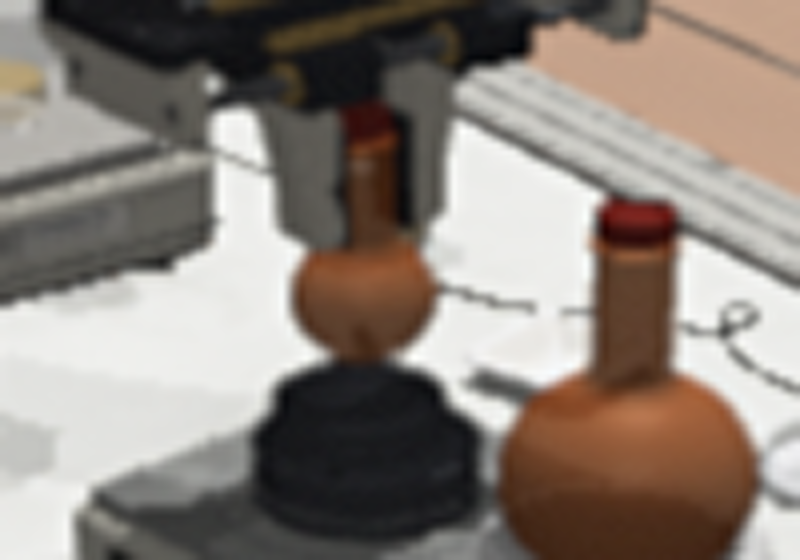

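```bash
python3 -m inch '-0.0008 0 0.01 0 0 0 0.1; -0.0007 0 0.006 0 0 0 0.1; 0 0 0.004 0 0 0 0.1; 0 0 0 0 0 0 0.1; 0 0 0 0 0 0 0.1'; python3 -m inch '0 0 0.0015 0 0 0 0.1; 0 0 0 0 0 0 0.1; 0 0 0 0 0 0 0.1'; python3 -m inch '0 0 0.001 0 0 0 0.1; 0 0 0 0 0 0 0.1; 0 0 0 0 0 0 0.1'; python3 -m inch '0 0 0.001 0 0 0 0.1; 0 0 0 0 0 0 0.1; 0 0 0 0 0 0 0.1'
```

```text
time_s: 40.88
tcp_pos: [0.6149, 0.1498, 0.11]
eef_rot: [180.0, -2.9, -90.0]
contact_force: [-0.1, 1.0, -0.3]
gripper_width: 0.0227
time_s: 41.13
tcp_pos: [0.6152, 0.15, 0.1091]
eef_rot: [-180.0, -2.9, -90.0]
contact_force: [0.4, -0.4, -0.9]
gripper_width: 0.0228
time_s: 41.38
tcp_pos: [0.615, 0.1499, 0.108]
eef_rot: [-180.0, -2.9, -90.0]
contact_force: [0.1, 0.3, -0.7]
gripper_width: 0.0229
time_s: 41.63
tcp_pos: [0.615, 0.1498, 0.1069]
eef_rot: [180.0, -2.9, -90.0]
contact_force: [-1.1, 0.4, -0.7]
gripper_width: 0.023
```

```bash
python3 -m inch '0 0 0.001 0 0 0 0.1; 0 0 0 0 0 0 0.1; 0 0 0 0 0 0 0.1'; python3 -m inch '0 0 0.001 0 0 0 0.1; 0 0 0 0 0 0 0.1; 0 0 0 0 0 0 0.1'; python3 -m inch '0 0 0.001 0 0 0 0.1; 0 0 0 0 0 0 0.1; 0 0 0 0 0 0 0.1'
```

```text
time_s: 41.88
tcp_pos: [0.615, 0.1498, 0.1059]
eef_rot: [180.0, -2.9, -90.0]
contact_force: [0.3, 0.3, -0.5]
gripper_width: 0.0226
time_s: 42.13
tcp_pos: [0.6151, 0.1498, 0.1051]
eef_rot: [-180.0, -2.9, -90.0]
contact_force: [0.0, 0.5, 1.0]
gripper_width: 0.0225
time_s: 42.38
tcp_pos: [0.6154, 0.1499, 0.1047]
eef_rot: [-180.0, -2.8, -90.0]
contact_force: [-1.1, 0.9, 5.0]
gripper_width: 0.0226
```

```bash
python3 -m inch '0 0.0005 -0.0009 0 0 0 0.1; 0 0 0 0 0 0 0.1; 0 0 0 0 0 0 0.1';python3 -m inch '0 0 0 0 0 0 0.3; 0 0 0 0 0 0 0.35; 0 0 0 0 0 0 0.45; 0 0 0 0 0 0 0.7; 0 0 0 0 0 0 1; 0 0 0 0 0 0 1; 0 0 0 0 0 0 1; 0 0 -0.01 0 0 0 1; 0 0 -0.03 0 0 0 1; 0 0 -0.04 0 0 0 1; 0 0 -0.04 0 0 0 1; 0 0 -0.03 0 -0.05 0 1; -0.03 0 0 0 0 0 1; -0.03 0 0 0 0 0 1; 0 0 0 0 0 0 1; 0 0 0 0 0 0 1'; python3 look.py w22;python3 - <<'E'
from h import *
import cv2
im=r.capture("scene")[...,::-1];cv2.imwrite("pics/s17.png",im);cv2.imwrite("pics/s17c.png",cv2.resize(im[110:250,280:440],None,fx=5,fy=4.2,interpolation=cv2.INTER_CUBIC))
E
```

```text
time_s: 42.63
tcp_pos: [0.6146, 0.1497, 0.1048]
eef_rot: [-180.0, -2.9, -90.0]
contact_force: [-0.8, 1.1, 1.4]
gripper_width: 0.0225
time_s: 43.97
tcp_pos: [0.6144, 0.2184, 0.2553]
eef_rot: [-180.0, 0.0, -89.9]
contact_force: [0.5, -0.4, 0.1]
gripper_width: 0.0872
44.0167 [0.61436246 0.21763869 0.25518603] [-1.79994407e+02 -1.61935718e-03 -8.99389434e+01]
```

View pics/w22.png

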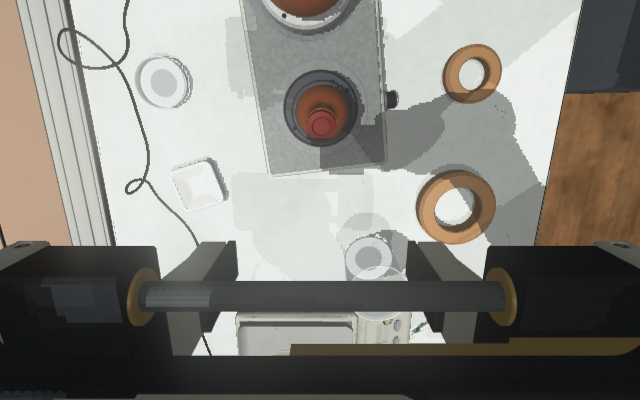

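View pics/s17c.png

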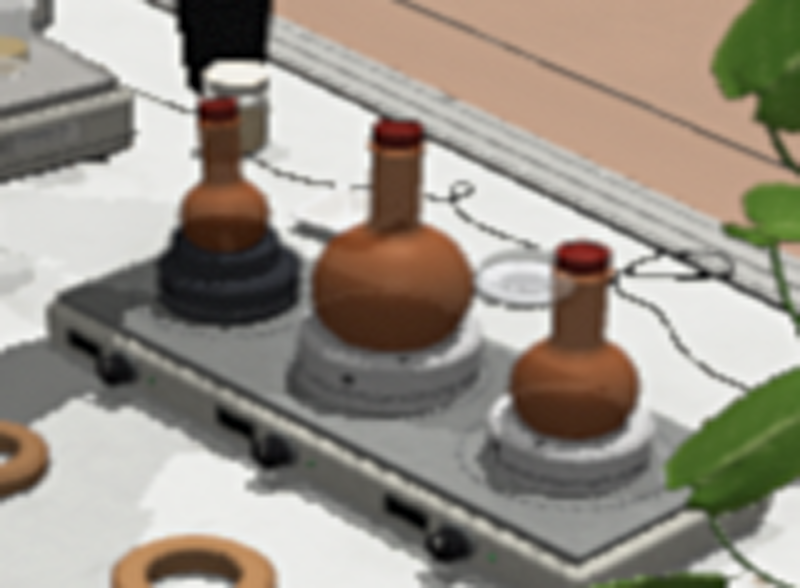

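```bash
python3 - <<'E'
from ov import *
p=json.load(open("pics/w22.json"))
i=(.6145,.1505)
print(proj("scene",[*i,.105]),proj("scene",[*i,.183]),"obs",280+225/5,110+213/4.2,280+218/5,110+108/4.2)
G=(0,255,0);Y=(0,255,255)
overlay("pics/w22.png","wrist",p,(270,60,380,170),[((.6145,.1485),.04,.073,G),(i,.031,.089,Y),(i,.0255,.105,(255,0,0)),(i,.013,.183,(255,255,0))],"pics/o11.png",5)
overlay("pics/s17.png","scene",None,(300,110,350,190),[(i,.0255,.105,(255,0,0)),(i,.013,.183,(255,255,0)),(i,.031,.089,Y)],"pics/o12.png",7)
im=cv2.imread("pics/o11.png");cv2.imwrite("pics/o11.png",np.clip(im.astype(float)*1.6,0,255).astype(np.uint8))
E
```

```text
[324.7756789  161.32602281] [324.71900067 135.18249691] obs 325.0 160.71428571428572 323.6 135.71428571428572
```

View pics/o11.png

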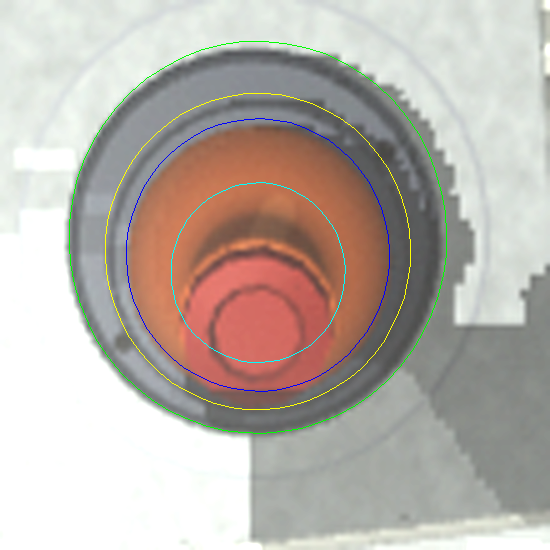

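View pics/o12.png

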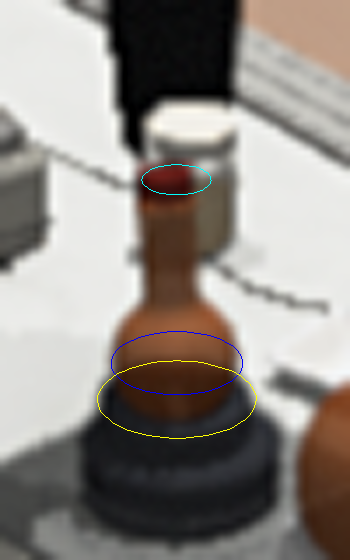

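```bash
python3 - <<'E'
from ov import *
p=json.load(open("pics/w22.json"))
for z in(.18,.183): print("wrist stopper",plane("wrist",(270+258/5,60+330/5),z,p).round(4))
print("bulb",plane("wrist",(270+260/5,60+258/5),.105,p).round(4))
im=r.capture("top")[...,::-1].copy();cv2.imwrite("pics/t2.png",im)
i=(.6145,.1505);l=(.6297,.0245);m=(.645,-.0997);Y=(0,255,255);G=(0,255,0)
overlay("pics/t2.png","top",None,(240,110,400,200),[(i,.0125,.183,Y),(l,.0145,.214,Y),(m,.0145,.183,Y),(i,.0255,.105,G),(l,.0425,.106,G),(m,.032,.093,G)],"pics/o13.png",5)
E
```

```text
wrist stopper [0.6141 0.1592 0.18  ]
wrist stopper [0.6141 0.159  0.183 ]
bulb [0.6136 0.151  0.105 ]
```

View pics/o13.png

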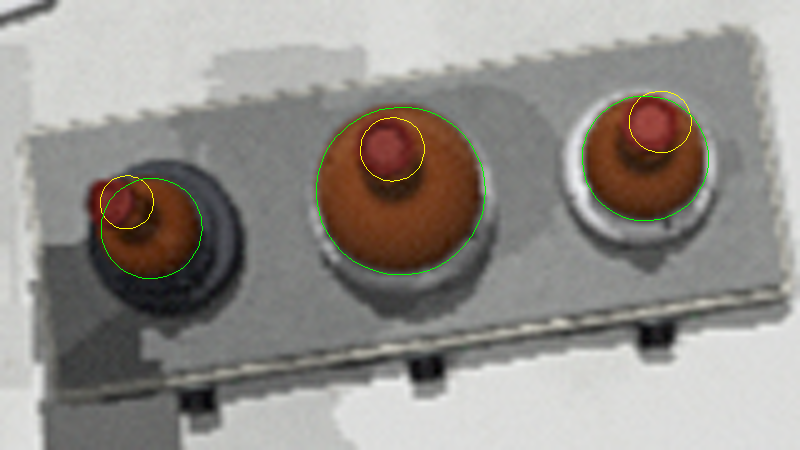

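The top picture shows the small flask's stopper at about (262,150), some 3 px (8 mm) towards +y of the upright prediction, a lean of about 5°. So the tool tilt I applied was wrong. I'll square the flask by turning the jaws across y and closing vertical pads lightly on the neck.

```bash
python3 -m inch '0 0 0 0 0 -0.1 1; 0 0 0 0 0 -0.12 1; 0 0 0 0 0 -0.12 1; 0 0 0 0 0 -0.12 1; 0 0 0 0 0 -0.12 1; 0 0 0 0 0 -0.12 1; 0 0 0 0 0 -0.12 1; 0 0 0 0 0 -0.12 1; 0 0 0 0 0 -0.12 1; 0 0 0 0 0 -0.12 1; 0 0 0 0 0 -0.12 0.7; 0 0 0 0 0 -0.12 0.7; 0 0 0 0 0 -0.12 0.7; 0 0 0 0 0 -0.03 0.7; 0 0 0 0 0 0 0.7; 0 0 0 0 0 0 0.7'; python3 -c "
from h import *
import cv2
cv2.imwrite('pics/t3.png',r.capture('top')[...,::-1]);cv2.imwrite('pics/s18.png',r.capture('scene')[...,::-1])"
```

```text
time_s: 45.45
tcp_pos: [0.6146, 0.2165, 0.2549]
eef_rot: [180.0, 0.0, -0.2]
contact_force: [0.1, 0.7, -0.4]
gripper_width: 0.0622
```

View pics/s18.png

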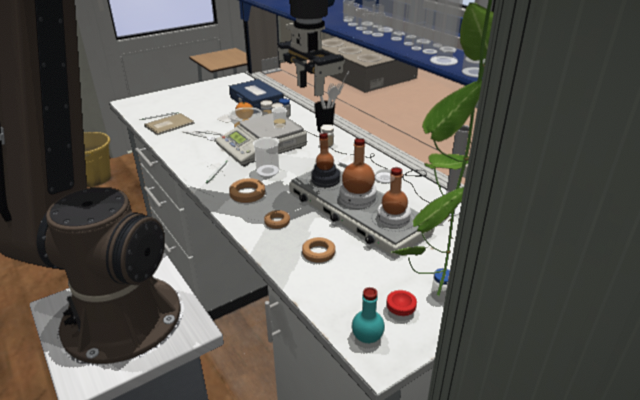

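```bash
python3 -m inch '0 0.033 0 0 0 0 0.7; 0 0.033 0 0 0 0 0.7; 0 0 0 0 0 0 0.7; 0 0 0.035 0 0 0 0.7; 0 0 0.035 0 0 0 0.7; 0 0 0.02 0 0 0 0.7; 0 0 0 0 0 0 0.7; 0 0 0 0 0 0 0.7'; python3 look.py w23; python3 -c "
from h import *
import cv2
im=r.capture('scene')[...,::-1];cv2.imwrite('pics/s19.png',cv2.resize(im[70:220,270:400],None,fx=5,fy=4,interpolation=cv2.INTER_CUBIC))"
```

```text
time_s: 46.22
tcp_pos: [0.6143, 0.1507, 0.1644]
eef_rot: [179.9, 0.1, -0.1]
contact_force: [-0.0, -0.3, 1.3]
gripper_width: 0.0613
46.2667 [0.61535164 0.15127397 0.16596908] [ 1.79986609e+02 -7.19009169e-02 -5.34818200e-02]
```

View pics/w23.png

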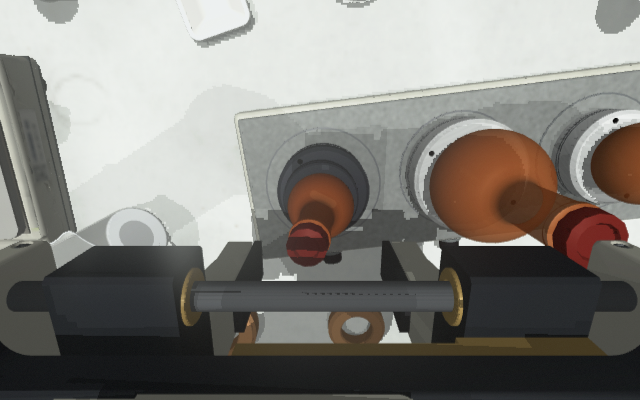

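View pics/s19.png

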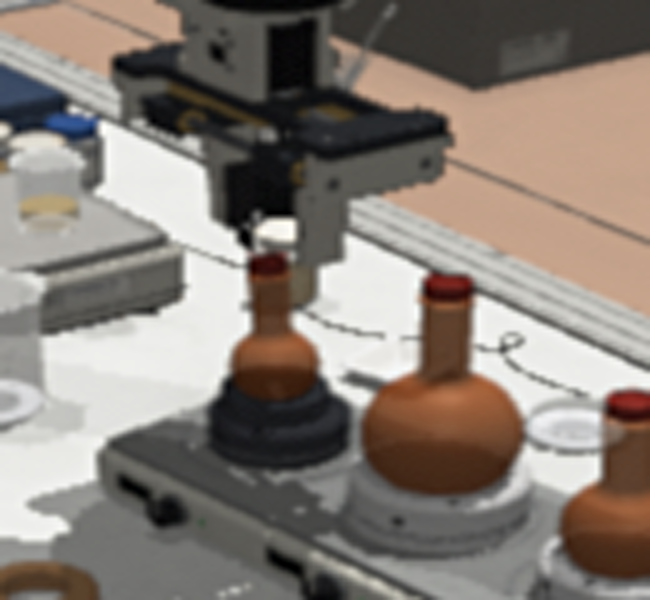

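```bash
python3 -m inch '0 0 0.02 0 0 0 0.7; 0 0 0.02 0 0 0 0.7; 0 0 0.012 0 0 0 0.7; 0 0 0.005 0 0 0 0.7; 0 0 0.002 0 0 0 0.7; 0 0 0 0 0 0 0.7; 0 0 0 0 0 0 0.7'; python3 -m inch '0 0 0 0 0 0 0.6; 0 0 0 0 0 0 0.5; 0 0 0 0 0 0 0.45; 0 0 0 0 0 0 0.4; 0 0 0 0 0 0 0.35; 0 0 0 0 0 0 0.3; 0 0 0 0 0 0 0.26; 0 0 0 0 0 0 0.2; 0 0 0 0 0 0 0.2; 0 0 0 0 0 0 0.2; 0 0 0 0 0 0 0.2' 5
```

```text
time_s: 46.9
tcp_pos: [0.6153, 0.1515, 0.1069]
eef_rot: [-180.0, -0.1, -0.0]
contact_force: [0.2, -0.9, 0.4]
gripper_width: 0.0616
time_s: 47.82
tcp_pos: [0.6144, 0.1512, 0.1056]
eef_rot: [180.0, 0.0, -0.0]
contact_force: [0.5, 0.3, -0.9]
gripper_width: 0.0228
```

```bash
python3 -m inch '0 0 0 0 0 0 0.3; 0 0 0 0 0 0 0.35; 0 0 0 0 0 0 0.45; 0 0 0 0 0 0 0.6; 0 0 0 0 0 0 0.7; 0 0 0 0 0 0 0.7; 0 0 0 0 0 0 0.7; 0 0 -0.01 0 0 0 0.7; 0 0 -0.03 0 0 0 0.7; 0 0 -0.04 0 0 0 0.7; 0 0 -0.04 0 0 0 0.7; 0 0 -0.03 0 0 0 0.7; 0 0 0 0 0 0 0.7; 0 0 0 0 0 0 0.7'; python3 look.py w24; python3 -c "
from h import *
import cv2
im=r.capture('scene')[...,::-1];cv2.imwrite('pics/s20.png',cv2.resize(im[110:250,280:440],None,fx=5,fy=4.2,interpolation=cv2.INTER_CUBIC))"
```

```text
time_s: 48.98
tcp_pos: [0.6155, 0.1517, 0.2592]
eef_rot: [-179.9, -0.3, -0.0]
contact_force: [-0.4, -0.2, -0.9]
gripper_width: 0.0614
49.0333 [0.61452929 0.15134063 0.25700438] [-1.79927091e+02 -8.72764091e-02 -5.22980397e-02]
```

View pics/w24.png

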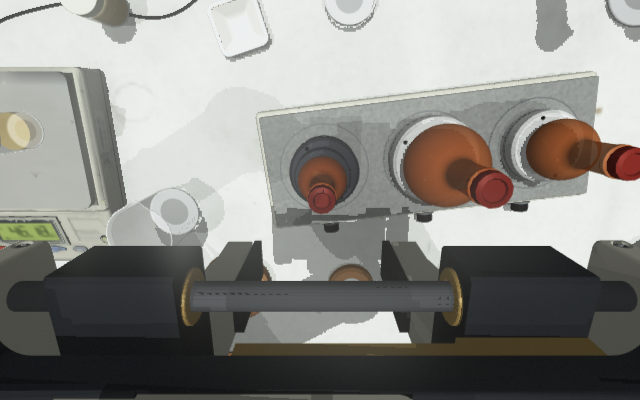

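View pics/s20.png

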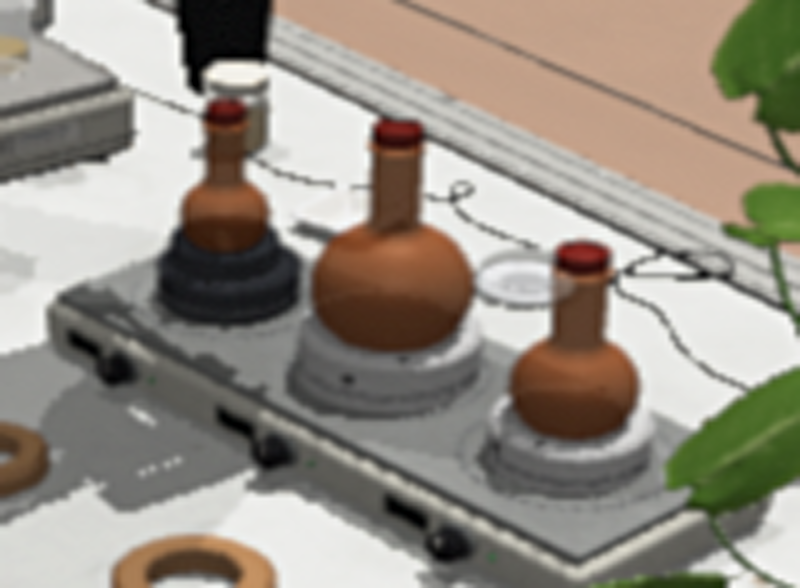

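```bash
python3 - <<'E'
from ov import *
p=json.load(open("pics/w24.json"))
for n,xy,z,c in [("S",(321.5,199.5),.183,(.6145,.1505)),("L",(491.5,187.5),.214,(.6297,.0245)),("M",(628.5,163),.183,(.645,-.0997))]:
    q=plane("wrist",xy,z,p);print(n,q.round(4),"d mm",((q[:2]-c)*1000).round(1))
i=(.6145,.1505);l=(.6297,.0245);m=(.645,-.0997)
cv2.imwrite("pics/t4.png",r.capture("top")[...,::-1])
p18=json.load(open("pics/w18.json"));print("M from w18",plane("wrist",(323,206),.183,p18).round(4))
E
```

```text
S [0.6162 0.1518 0.183 ] d mm [1.7 1.3]
L [0.6342 0.0308 0.214 ] d mm [4.5 6.3]
M [ 0.6463 -0.0903  0.183 ] d mm [1.3 9.4]
M from w18 [ 0.6442 -0.0977  0.183 ]
```

View pics/t4.png

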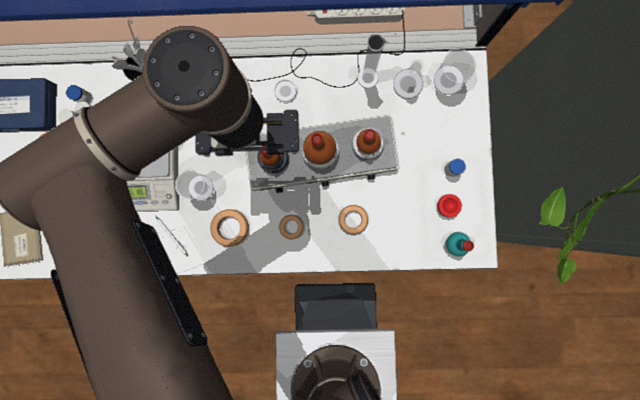

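```bash
python3 -m inch '0 0.02 0 0 0 0 0.7; 0 0.034 0 0 0 0 0.7; 0 0.034 0 0 0 0 0.7; 0 0.034 0 0 0 0 0.7; 0 0.034 0 0 0 0 0.7; 0 0.034 0 0 0 0 0.7; 0 0 0 0 0 0 0.7; 0 0 0 0 0 0 0.7; 0 0 0 0 0 0 0.7'; python3 look.py w25; python3 - <<'E'
from ov import *
p=json.load(open("pics/w25.json"));i=(.6145,.1505);l=(.6297,.0245);m=(.645,-.0997);Y=(0,255,255);G=(0,255,0)
overlay("pics/w25.png","wrist",p,(140,60,440,260),[(l,.048,.079,(255,255,0)),(m,.04,.073,(255,255,0)),(i,.0125,.183,Y),(l,.0145,.214,Y),(m,.0145,.183,Y),(i,.0255,.105,G),(l,.0425,.106,G),(m,.032,.093,G)],"pics/o14.png",2.6)
E
```

```text
time_s: 49.88
tcp_pos: [0.6139, -0.0391, 0.2546]
eef_rot: [180.0, 0.1, -0.1]
contact_force: [0.4, 0.5, 0.3]
gripper_width: 0.0616
49.9333 [ 0.61404352 -0.03843613  0.25480608] [ 1.79986773e+02  9.24459094e-02 -3.99055225e-02]
```

View pics/o14.png

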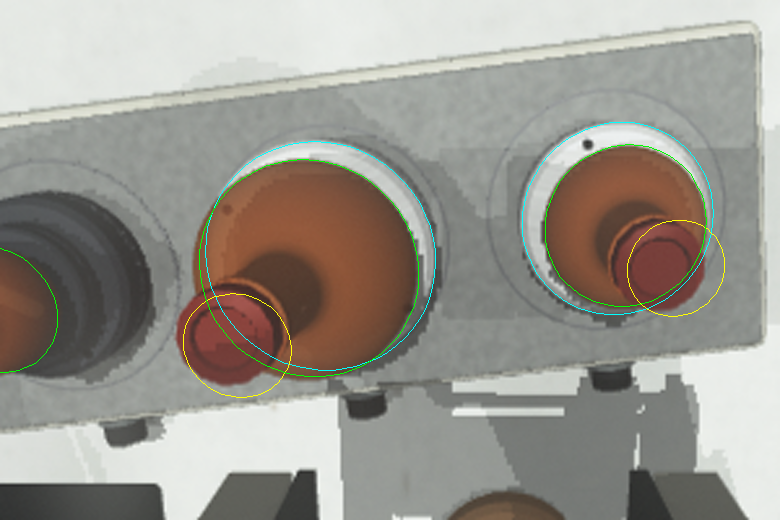

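```bash
python3 -m inch '0.0155 0.0306 0 0 0 0 0.7; 0.0155 0.0306 0 0 0 0 0.7; 0 0 0 0 0 0 0.7; 0 0 0 0 0 0 0.7; 0 0 0.035 0 0 0 0.7; 0 0 0.035 0 0 0 0.7; 0 0 0.015 0 0 0 0.7; 0 0 0 0 0 0 0.7; 0 0 0 0 0 0 0.7'; python3 look.py w26; python3 -c "
from h import *
import cv2
im=r.capture('scene')[...,::-1];cv2.imwrite('pics/s21.png',cv2.resize(im[80:250,320:450],None,fx=5,fy=3.5,interpolation=cv2.INTER_CUBIC))"
```

```text
time_s: 50.68
tcp_pos: [0.645, -0.0989, 0.1705]
eef_rot: [180.0, 0.1, 0.1]
contact_force: [-0.0, -0.1, 1.3]
gripper_width: 0.0618
50.7333 [ 0.64603159 -0.09908483  0.17197799] [ 1.79969697e+02 -6.85675769e-02  5.15442835e-02]
```

View pics/w26.png

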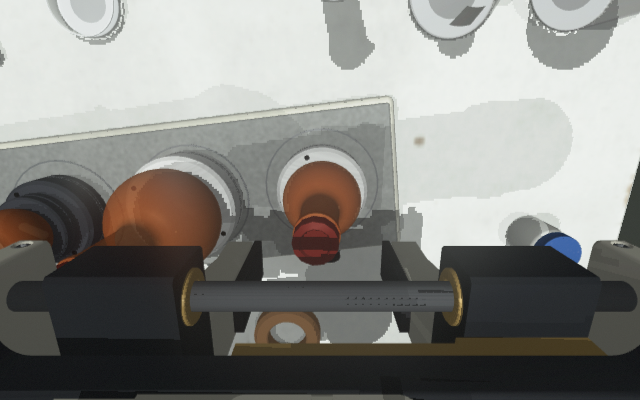

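View pics/s21.png

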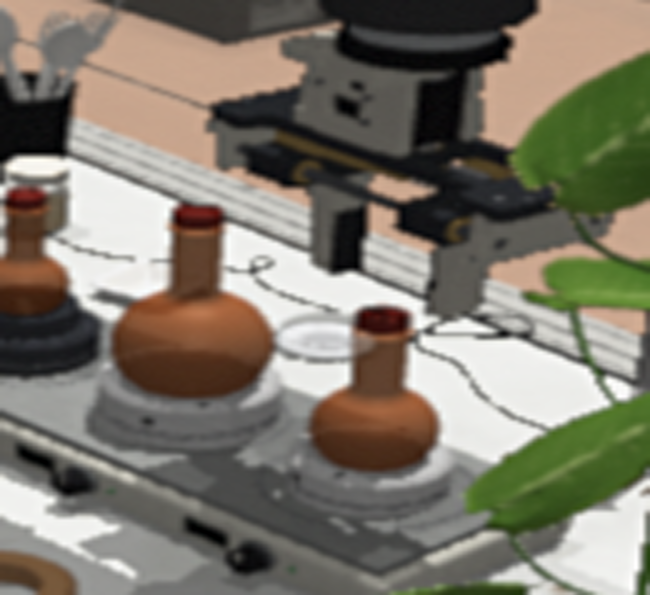

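```bash
python3 -m inch '0 0.0006 0.02 0 0 0 0.7; 0 0 0.02 0 0 0 0.7; 0 0 0.014 0 0 0 0.7; 0 0 0.007 0 0 0 0.7; 0 0 0.003 0 0 0 0.7; 0 0 0 0 0 0 0.7; 0 0 0 0 0 0 0.7'; python3 -m inch '0 0 0 0 0 0 0.6; 0 0 0 0 0 0 0.5; 0 0 0 0 0 0 0.45; 0 0 0 0 0 0 0.4; 0 0 0 0 0 0 0.35; 0 0 0 0 0 0 0.3; 0 0 0 0 0 0 0.25; 0 0 0 0 0 0 0.25; 0 0 0 0 0 0 0.25; 0 0 0 0 0 0 0.25' 5
```

```text
time_s: 51.37
tcp_pos: [0.6463, -0.1005, 0.1082]
eef_rot: [180.0, -0.1, -0.0]
contact_force: [-0.2, 0.0, -0.1]
gripper_width: 0.0614
time_s: 52.2
tcp_pos: [0.6454, -0.1004, 0.1067]
eef_rot: [-180.0, -0.0, -0.0]
contact_force: [-0.2, 1.0, -0.6]
gripper_width: 0.0265
```

```bash
python3 -m inch '0 0 0 0 0 0 0.33; 0 0 0 0 0 0 0.37; 0 0 0 0 0 0 0.45; 0 0 0 0 0 0 0.6; 0 0 0 0 0 0 0.7; 0 0 0 0 0 0 0.7; 0 0 0 0 0 0 0.7; 0 0 -0.01 0 0 0 0.7; 0 0 -0.03 0 0 0 0.7; 0 0 -0.04 0 0 0 0.7; 0 0 -0.04 0 0 0 0.7; 0 0 -0.03 0 0 0 0.7; -0.02 -0.03 0 0 0 0 0.7; -0.015 -0.03 0 0 0 0 0.7; 0 0 0 0 0 0 0.7; 0 0 0 0 0 0 0.7; 0 0 0 0 0 0 0.7'; python3 look.py w27; python3 - <<'E'
from ov import *
p=json.load(open("pics/w27.json"));i=(.6145,.1505);l=(.6297,.0245);m=(.645,-.0997);Y=(0,255,255);G=(0,255,0)
overlay("pics/w27.png","wrist",p,(140,60,440,260),[(l,.048,.079,(255,255,0)),(m,.04,.073,(255,255,0)),(i,.0125,.183,Y),(l,.0145,.214,Y),(m,.0145,.183,Y),(i,.0255,.105,G),(l,.0425,.106,G),(m,.032,.093,G)],"pics/o15.png",2.6)
im=r.capture('scene')[...,::-1];cv2.imwrite('pics/s22.png',im)
im=r.capture('top')[...,::-1];cv2.imwrite('pics/t5.png',im)
E
```

```text
time_s: 53.62
tcp_pos: [0.6105, -0.0404, 0.2576]
eef_rot: [-180.0, -0.1, 0.0]
contact_force: [0.1, 0.6, 1.7]
gripper_width: 0.0612
53.6667 [ 0.61058202 -0.0408411   0.25718106] [ 1.79991441e+02 -2.55533432e-02 -3.87820079e-02]
```

View pics/o15.png

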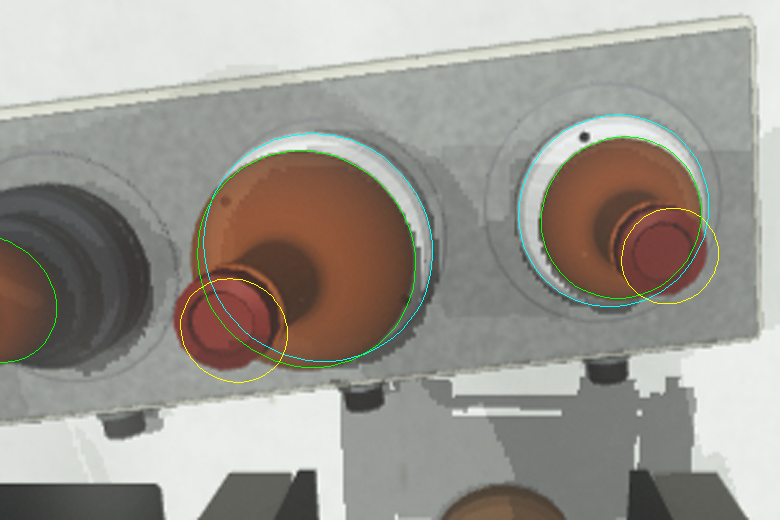

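View pics/s22.png

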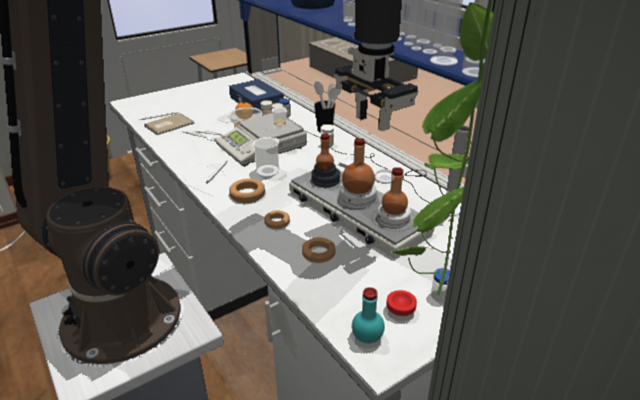

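View pics/t5.png

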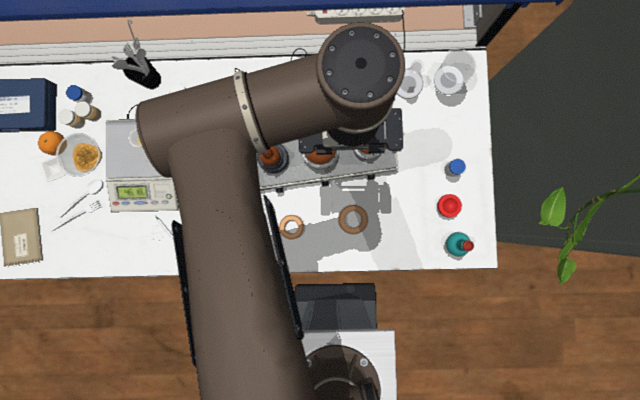

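All three flasks stand upright and seated, and the gripper is clear at a tip height of about 0.29 m. The jar (456,166) and the look-alikes are at the same pixels as at the start. The beaker is in its starting place in the scene view (265,155). Handing in.

```bash
python3 -c "
from plant import r
print(r.get_state()['time_s'],r.get_state()['gripper_width']);print(r.close_job())"
```

```text
53.7667 0.06120254285081603
the job is handed in; nothing more can be done
None
```

The job is done and handed in at 53.8 s; no verdict was reported. I dropped the insert into the dark block's pocket first. Then I seated the large and medium flasks in the bright blocks and the small flask in the insert.

**What went wrong and was mended**
- **Insert grasp:** my first grasp closed above the insert. The pictures showed the fingertips about 30 mm short of the reported TCP, so I allowed for that from then on.
- **Small flask grip:** the first grip caught the rim at 26.5 mm, so I re-gripped lower on the neck at 23 mm.
- **Small flask lean:** I tilted the tool wrongly while placing it and left it leaning about 5°. I squared it by closing the pads lightly on the neck from the other direction.
- **Medium flask lean:** I squared it the same way, from about 3.5°.

**Last checks**
- **Uprightness:** all three stoppers lie within about 2 mm of upright in the nearest wrist views, about 1–2° of lean. An off-centre wrist view had put the large flask's stopper 6–8 mm off and the medium's 9 mm. I gave those readings less weight, as they came from the picture's edge.
- **Insert:** its collar looked flat on the block, checked by picture only. It sits about 2 mm off the block's centre towards +y, about as far as the pocket's play allows.
- **Forces:** the wrist force readings, taken at the end of each move, stayed at about 13 N or less.
- **Bystanders:** the jar, beaker and look-alikes were never touched and look unmoved. In the last top picture the arm hid the beaker, so I judged it from the scene camera.

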